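Load the bar press, ratchet its plate down and start the timer

ROBOT

A 6-joint arm with a two-finger parallel gripper is mounted at the origin on a cart in front of the work surface, level with it; the furniture and walls round the work are solid. World frame = base frame: x ahead of the robot, y to its left, z up, the work surface at z = 0. Lengths are in m, angles in rad, forces in N, time in s.
With the tool pointing down it reaches from about 0.25 to 0.725 m from the base axis. Payload 4 kg.
Tool frame: the origin (TCP) lies midway between the tips of the shut fingers; the grasp point (between the pads) lies 19 mm behind it; z points along the fingers, y is the line along which they close (so a half turn about z gives the same grasp; the last joint's range is limited). The gripper opens to 85 mm and grips with 20 to 120 N. Pads are 22 mm wide; open, the fingers measure 114 mm over their backs; the gripper's body (76 mm by 85 mm) begins 54 mm behind the grasp point. The pads swing forward as they close: fully open they stand 13 mm farther back than shut.
Start: joints at [1.215, 0.241, 0.005, 1.335, 0, 1.571], TCP at [0.174, 0.469, 0.231] pointing down, gripper open.
Joint ranges: [-2.72, 2.72], [-1.05, 1.87], [-1.09, 1.28], [-1.99, 2.15], [-1.42, 1.44], [-3.14, 3.14]. Speed limits (rad/s): [2.79, 2.79, 3.14, 3.14, 3.14, 3.14].

INTERFACE

Orientations are given as a unit quaternion [x, y, z, w].
In Python, from workcell import bot, camera, job_done gives the robot as it stands.
- The arm moves only by the tool carry_out, never from a script. Its argument "plan" is a list of rows, each an object of numbers: "dx", "dy", "dz": the shift along the tool's x, y, z in mm; "twist": the turn about the tool's z in degrees; "fingers": the closure, from -1 (fully open) to 1 (shut). In form: [{"dx": .., "dy": .., "dz": .., "twist": .., "fingers": ..}, ...]. A call has exactly 5 rows; each row is the pose to reach, as a shift and turn from the pose commanded when the call began, along the tool's axes at that moment; what a row does not reach only later rows make up. A row lasts 1/12 s, in which the tool goes at most 41.7 mm and 7.16 degrees, less where a joint would pass 70% of its speed; a pose out of reach is approached as far as the arm can. A call with a gripper value outside its range is refused whole. The fingers move at their own pace and stop on an object; the grip force is fixed at half the most. Time passes only in rows, so rows that repeat a pose let the fingers close, or fill a call up. It gives the time, the measured TCP pose, the force, the opening and the grip force at its end, in the units of the state.
- bot.get_obs(): the state, without advancing time (a new reading comes with each control period).
- camera(name): name is "scene" or "top" or "wrist"; returns a dict with "image" (420x560x3 uint8, red, green, blue), "intrinsics" (3x3 intrinsics, pixels), "eye" and "attitude" of the camera in the world. Camera axes: x right, y down, z forward; pixel columns grow to the right and rows downward; lengths in m; the calibration is good to about 2 mm. The wrist camera is an equidistant fisheye: a pixel r from the principal point sees the ray r / f radians off the axis. A picture is of the moment at which its call begins. There is no depth.
- job_done(): hands the job in; it is judged then, once.
The state is a dict: "clock": time; "joint_pos": joint angles; "joint_vel": joint speeds; "tau": joint torques, N m; "eef_pos": TCP position; "tool_rot": TCP orientation; "ft_force": force on the tool from outside, world axes, zero at the start; "ft_torque": the same for the moment, N m; "grip_width": finger opening in m; "grasp_force": force on a finger pad.
Only numpy, scipy, OpenCV 4.12 (cv2) and the standard library are available. Lean on these libraries where they do the work, as an engineer would, in place of code of your own. Each camera call takes 0.05 s, during which the arm holds its last target. There are 200 camera calls.

TASK

Draw out the press's tray, lay every bean-milk bar from the wooden board into its own cell of the tray and push the tray all the way home under the plate. Then work the ratchet lever back and forth - it grips one way and runs free the other - until the plate bears on the bars. Once it does, swing the lever back to its rest on the left and set the wind-up timer to 20 minutes. Leave the brush and the scraper lying in front where they are.

Things in the scene. Friction and masses are not known exactly. Their poses are not given: they have to be found in the camera images.
- press: steel bar press fixed on the counter; origin on the counter under its spindle; x away from the robot, y to the left. Posts at x = +-125 mm carry a beam along x (50 mm wide, top at 130 mm), on it the lever, the saw-toothed ratchet nut (88 mm across) with spring pawl, and the threaded spindle (top at 207 mm, plate raised). The tray slides out to the right (-y) on runners reaching y = -275 mm.
- tray (a joint): loading tray: starts nearly home; 0 = home under the plate (a stop), 0.165 m = fully drawn out along the press's -y. Friction 2 N. Tray 219 (x) x 178 (y) mm, open on top; all its walls end 25 mm above the counter.
- cell_0 (a point): centre of the floor of the tray's front cell (nearest the robot), 16 mm above the counter; moves with the tray. A cell is 55 (x) x 162 (y) mm, 9 mm deep, its walls bevelled at the top (mouth 4 mm wider all round); a bar lies in it with its long side along the press's y. Axes as the press's.
- cell_1 (a point): the same for the middle cell, 74 mm farther along the press's x
- cell_2 (a point): the same for the rear cell, 148 mm from the front cell
- tray_handle (a point): middle of the tray's handle: a level round bar 10 mm thick and 90 mm long along x, 50 mm above the counter, 40 mm beyond the tray's right (-y) end; can be pinched from above or pushed
- plate (a joint): how far the pressing plate has come down in m: 0 = raised (underside 70 mm above the counter, clear of the bars), 0.020 = it touches the tops of bars that lie in the cells with the tray home, 0.0215 = end of its travel. It stays where the nut has brought it.
- nut (a joint): turn of the ratchet nut in rad, counterclockwise from above, 0 to 4.3. It lowers the plate 5 mm per rad, so about 4 rad bring it on to the bars: several strokes of the lever. The pawl drives it; it does not turn back of itself (friction 0.15 N m).
- lever (a joint): ratchet lever: 0 rad = at rest, pointing left (press's +y); grows counterclockwise from above, towards the robot; 1.57 = pointing at the robot, 1.9 = stop. This way the pawl drives the nut (after up to one tooth, 0.31 rad, of idle travel); back towards 0 it clicks freely over the teeth. Once the plate bears on the bars the lever will not drive farther but still swings back.
- lever_grip (a point): point on the axis of the lever's upright wooden grip, 120 mm from the spindle, 185 mm above the counter; the grip is round, 25 mm thick, reaches from 140 to 217 mm above the counter and revolves freely on its pin, so it may be held with an unchanging hand while the lever swings
- board: light wooden board, 360 x 180 x 14 mm, fixed on the counter; the bars lie on it side by side, 130 mm apart along its x
- bar_1: white bar of set bean milk with purple flecks, 47 (its own x) x 152 (its own y) x 34 mm, 0.17 to 0.34 kg; origin at the centre of its underside; it starts flat on the wooden board. Pinch it from above across the 47 mm, near its middle. May be absent (then it is None from the start).
- bar_2: as bar_1
- bar_3: as bar_1
- timer: round white wind-up kitchen timer, 63 mm across, 44 mm high, held on the counter by its magnetic foot; origin at the centre of its underside. Twelve marks round its rim, 5 minutes apart; the red one is 0 minutes and stands 0.44 rad clockwise from its own +x; the minutes count clockwise from above.
- timer_dial (a joint): angle of the timer's dial in rad, growing clockwise from above. At 0.44 the bar's red end is at the red mark (0 minutes); 0.5236 rad (30 degrees) for each 5 minutes, so 20 minutes, the fourth mark after it, is 2.534; stop at 5.24. It stays where it is left (friction 0.02 N m).
- timer_grip (a point): on the dial's axis at the height to pinch its grip bar, 38 mm above the counter: an upright bar 36 mm long, 7 mm thick, from 31 to 44 mm above the counter. At dial angle 0 the bar lies along the timer's own x axis, its red end at +x; it turns with the dial.
- scraper: bystander: bench scraper, 107 x 152 mm, wooden grip; to be left alone
- brush: bystander: flat pastry brush with wooden handle, 44 x 180 x 13 mm; to be left alone
There are look-alikes about, which are no part of the job. Leave any orange or purple look-alike of the timer alone.

How it is judged:
On the way, in this order (a step that is already met when the one before it is completed fails the run):
1. every bar present lies flat in a cell of the drawn-out tray (((horizontal distance between bar_1 and cell_0 below 0.008 m and z of bar_1 in the frame of cell_0 below 0.005 m and angle between bar_1's own z axis and vertical below 0.08 rad) or (horizontal distance between bar_1 and cell_1 below 0.008 m and z of bar_1 in the frame of cell_1 below 0.005 m and angle between bar_1's own z axis and vertical below 0.08 rad) or (horizontal distance between bar_1 and cell_2 below 0.008 m and z of bar_1 in the frame of cell_2 below 0.005 m and angle between bar_1's own z axis and vertical below 0.08 rad)) and ((horizontal distance between bar_2 and cell_0 below 0.008 m and z of bar_2 in the frame of cell_0 below 0.005 m and angle between bar_2's own z axis and vertical below 0.08 rad) or (horizontal distance between bar_2 and cell_1 below 0.008 m and z of bar_2 in the frame of cell_1 below 0.005 m and angle between bar_2's own z axis and vertical below 0.08 rad) or (horizontal distance between bar_2 and cell_2 below 0.008 m and z of bar_2 in the frame of cell_2 below 0.005 m and angle between bar_2's own z axis and vertical below 0.08 rad)) and ((horizontal distance between bar_3 and cell_0 below 0.008 m and z of bar_3 in the frame of cell_0 below 0.005 m and angle between bar_3's own z axis and vertical below 0.08 rad) or (horizontal distance between bar_3 and cell_1 below 0.008 m and z of bar_3 in the frame of cell_1 below 0.005 m and angle between bar_3's own z axis and vertical below 0.08 rad) or (horizontal distance between bar_3 and cell_2 below 0.008 m and z of bar_3 in the frame of cell_2 below 0.005 m and angle between bar_3's own z axis and vertical below 0.08 rad)) and value of joint tray above 0.12 m), for 0.3 s.
2. the tray is fully home with the bars in it (((horizontal distance between bar_1 and cell_0 below 0.008 m and z of bar_1 in the frame of cell_0 below 0.005 m and angle between bar_1's own z axis and vertical below 0.08 rad) or (horizontal distance between bar_1 and cell_1 below 0.008 m and z of bar_1 in the frame of cell_1 below 0.005 m and angle between bar_1's own z axis and vertical below 0.08 rad) or (horizontal distance between bar_1 and cell_2 below 0.008 m and z of bar_1 in the frame of cell_2 below 0.005 m and angle between bar_1's own z axis and vertical below 0.08 rad)) and ((horizontal distance between bar_2 and cell_0 below 0.008 m and z of bar_2 in the frame of cell_0 below 0.005 m and angle between bar_2's own z axis and vertical below 0.08 rad) or (horizontal distance between bar_2 and cell_1 below 0.008 m and z of bar_2 in the frame of cell_1 below 0.005 m and angle between bar_2's own z axis and vertical below 0.08 rad) or (horizontal distance between bar_2 and cell_2 below 0.008 m and z of bar_2 in the frame of cell_2 below 0.005 m and angle between bar_2's own z axis and vertical below 0.08 rad)) and ((horizontal distance between bar_3 and cell_0 below 0.008 m and z of bar_3 in the frame of cell_0 below 0.005 m and angle between bar_3's own z axis and vertical below 0.08 rad) or (horizontal distance between bar_3 and cell_1 below 0.008 m and z of bar_3 in the frame of cell_1 below 0.005 m and angle between bar_3's own z axis and vertical below 0.08 rad) or (horizontal distance between bar_3 and cell_2 below 0.008 m and z of bar_3 in the frame of cell_2 below 0.005 m and angle between bar_3's own z axis and vertical below 0.08 rad)) and value of joint tray below 0.005 m), for 0.3 s.
3. the plate has been ratcheted down on to the bars (all of step 2 and value of joint plate above 0.0185 m), for 0.3 s.
4. the timer is set to 20 minutes (value of joint timer_dial between 2.404 and 2.664 rad), for 0.3 s.
At the end, for the whole second after the job is handed in: Bars present flat in cells (8 mm of centre, 5 mm of floor), tray home (5 mm), plate at most 1.5 mm above the bars, lever within 0.15 rad of its rest, timer dial at 20 minutes (2.534 rad) within 0.13 rad, nothing moving (all of step 3 and all of step 4 and value of joint lever below 0.15 rad and linear speed of each of bar_1, bar_2, bar_3 below 0.02 m/s); the robot touches nothing.
It fails at once if the pastry brush or the bench scraper is pushed more than 4 cm aside (distance of any of scraper, brush from where it was at the start of the episode above 0.04 m).
Of bar_1, bar_2, bar_3 only 2 to 3 are there at a start; the rules pass over those that are not, and their reading is None.
At some moment in a run one of bar_1, bar_2, bar_3 may be knocked a few centimetres aside while the robot is not near it.
Once in a run the grip may slacken for a moment while it holds something.
It also fails if it takes over 200 s, if anything falls off the work surface, if the arm or the gripper's body presses on something with over 40 N, if the wrist force passes 120 N, or if a joint passes its speed limit or range.

## Working session

There is one attempt and no reset: what is moved stays moved. The work goes in short steps, Python scripts to look and compute and a tool call to move; the robot and the scene stay as the last step left them, time stands still between calls to the robot, and variables do not carry over. Pictures are saved under pics/ and viewed, at most 14 in all, crops included, and the job is handed in when it is done.

Besides the shell and the picture viewer there is one more tool, called after "Call:" by a JSON object that holds its "op" and its "data". carry_out: Moves the arm, as the interface text tells. Its arguments: {"type":"object","properties":{"plan":{"type":"array","items":{"type":"object","properties":{"dx":{"type":"number"},"dy":{"type":"number"},"dz":{"type":"number"},"twist":{"type":"number"},"fingers":{"type":"number"}}}}},"required":["plan"]}

```bash
mkdir -p pics; ls; cat > h.py <<'E'
import numpy as np, cv2
from scipy.spatial.transform import Rotation as R
from workcell import bot, camera, job_done
def snap(n,f=None):
    c=camera(n)
    if f: cv2.imwrite('pics/'+f,c['image'][:,:,::-1])
    return c
def att(c):
    a=np.array(c['attitude'],float)
    return R.from_quat(a).as_matrix() if a.size==4 else a.reshape(3,3)
def ray(c,u,v,fish=False):
    K=np.array(c['intrinsics']); x=(u-K[0,2])/K[0,0]; y=(v-K[1,2])/K[1,1]
    if fish:
        r=np.hypot(x,y); d=np.array([np.sin(r)*x/max(r,1e-9),np.sin(r)*y/max(r,1e-9),np.cos(r)])
    else: d=np.array([x,y,1.])
    return np.array(c['eye']),att(c)@d
def onz(c,u,v,z,fish=False):
    e,d=ray(c,u,v,fish); return e+d*(z-e[2])/d[2]
def proj(c,p):
    q=att(c).T@(np.array(p)-np.array(c['eye'])); K=np.array(c['intrinsics'])
    return (K@(q/q[2]))[:2]
def st():
    o=bot.get_obs(); print('t',round(o['clock'],2),'pos',np.round(o['eef_pos'],4),'rot',np.round(R.from_quat(o['tool_rot']).as_matrix()[:,:2].T,3).tolist(),'q',np.round(o['joint_pos'],2),'w',round(o['grip_width'],4),'F',np.round(o['ft_force'],1)); return o
E
python3 - <<'E'
from h import *
for n in ('top','scene'):
    c=snap(n,n+'0.png'); print(n,c['intrinsics'],c['eye'],c['attitude'])
st()
E
```

```text
pics
top [[403.92434364   0.         278.7811968 ]
 [  0.         403.92434364 202.38120527]
 [  0.           0.           1.        ]] [ 0.45476975 -0.00298966  1.07662106] [ 0.71467193 -0.69856834  0.01480726 -0.03204776]
scene [[410.82895786   0.         272.34529586]
 [  0.         410.82895786 207.29397175]
 [  0.           0.           1.        ]] [-0.21546872 -0.56273031  0.65414845] [ 0.77585901 -0.39040448  0.21007913 -0.44888072]
t 0.1 pos [0.174  0.4682 0.2305] rot [[-0.937, 0.348, -0.0], [0.348, 0.937, -0.002]] q [ 1.22  0.24  0.    1.34 -0.    1.57] w 0.0853 F [ 0.2 -1.1  0.5]
```

View pics/top0.png

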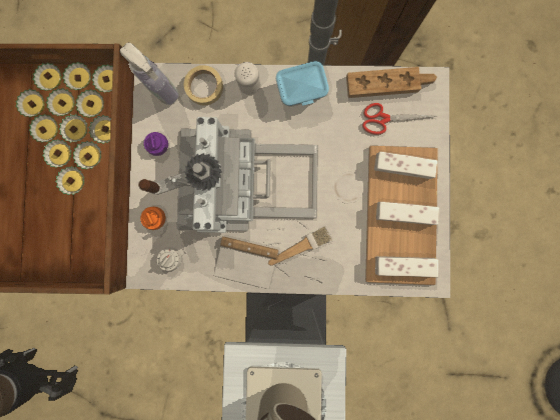

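View pics/scene0.png

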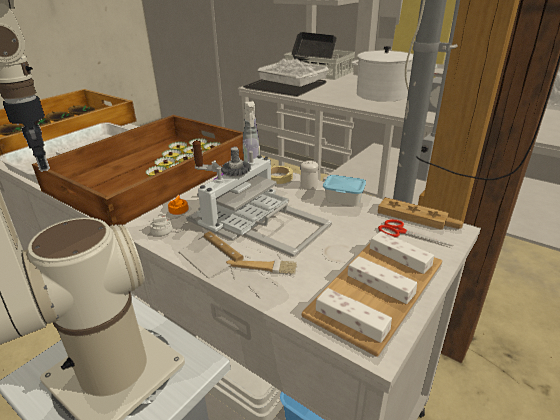

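The top view shows the press at about (205,175) with its lever grip at (148,186), the tray handle near (262,180), and three bars at (407,165), (408,214) and (408,268). There are three round timers: purple at (155,143), orange at (152,217) and white at (167,260). The white one fits the description, so I'll enlarge it to confirm.

```bash
python3 - <<'E'
from h import *
t=cv2.imread('pics/top0.png')
a=cv2.resize(t[105:245,130:330],None,fx=4,fy=4,interpolation=cv2.INTER_CUBIC); cv2.imwrite('pics/press.png',a)
b=cv2.resize(t[235:285,140:195],None,fx=8,fy=8,interpolation=cv2.INTER_CUBIC)
s=cv2.imread('pics/scene0.png'); d=cv2.resize(s[200:250,135:190],None,fx=8,fy=8,interpolation=cv2.INTER_CUBIC)
cv2.imwrite('pics/timer.png',cv2.resize(np.hstack([b,d]),(800,364)))
# bars: white on board
import types
c=camera('top'); im=c['image']; hsv=cv2.cvtColor(im,cv2.COLOR_RGB2HSV)
m=((hsv[...,1]<60)&(hsv[...,2]>170)).astype(np.uint8)*255
m[:, :365]=0; m[:,445:]=0; m[:140]=0; m[292:]=0
m=cv2.morphologyEx(m,cv2.MORPH_CLOSE,np.ones((5,5)))
for k in cv2.findContours(m,cv2.RETR_EXTERNAL,cv2.CHAIN_APPROX_NONE)[0]:
    if cv2.contourArea(k)<300: continue
    P=np.array([onz(c,*p[0],0.048)[:2] for p in k],np.float32)
    r=cv2.minAreaRect(P*1000); print(cv2.minAreaRect(k),np.round(r[0],1),np.round(r[1],1),round(r[2],1))
E
```

```text
((404.5, 215.5), (151.0, 79.0), 90.0) [ 498.5 -296.8] [384.6 200.8] 0.5
```

View pics/press.png

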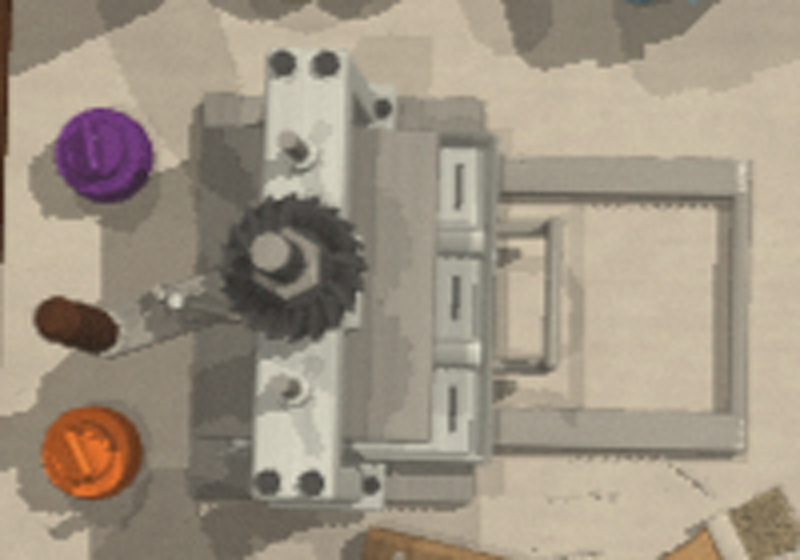

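View pics/timer.png

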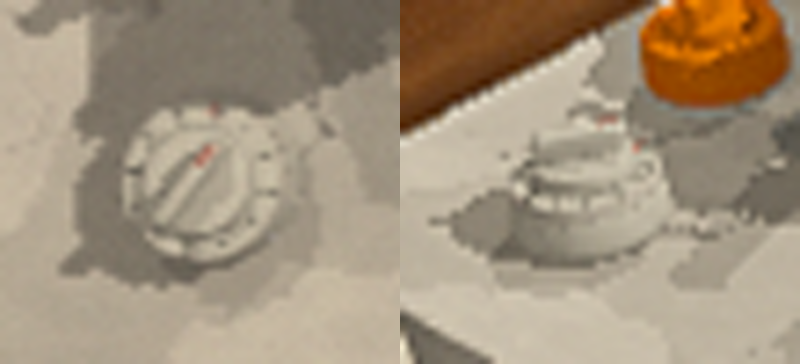

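The crop confirms the white timer: red mark just clockwise of the image's up direction, and the bar's red end about 24° further on. The press crop shows the beam bolts, the spindle tip at (198,167), the handle bar at about (267,179) and the runner end at (317,145)–(316,218) in full-image pixels.

```bash
python3 - <<'E'
from h import *
c=camera('top'); im=c['image']; hsv=cv2.cvtColor(im,cv2.COLOR_RGB2HSV)
for u,v in [(395,164),(420,214),(442,214),(442,240),(405,240)]: print((u,v),hsv[v,u])
V=hsv[...,2];S=hsv[...,1]
m=((V>222)&(S<45)).astype(np.uint8)*255
m[:, :370]=0; m[:,446:]=0; m[:142]=0; m[290:]=0
m=cv2.morphologyEx(cv2.morphologyEx(m,cv2.MORPH_OPEN,np.ones((2,2))),cv2.MORPH_CLOSE,np.ones((7,7)))
for k in cv2.findContours(m,cv2.RETR_EXTERNAL,cv2.CHAIN_APPROX_NONE)[0]:
    if cv2.contourArea(k)<200: continue
    P=np.array([onz(c,*p[0],0.048)[:2] for p in k],np.float32)
    r=cv2.minAreaRect(P*1000); print(np.round(cv2.minAreaRect(k)[0]),np.round(r[0],1),np.round(r[1],1),round(r[2],1))
P=lambda x,y,z:onz(c,130+x/4,105+y/4,z)[:2]*1000
np.set_printoptions(precision=1,suppress=True)
print('spindle',P(271,250,.207)); a=P(303.5,63,.130);b=P(290,482,.130)
print('beam mid',(a+b)/2,'xdir deg',np.degrees(np.arctan2(*(a-b)[::-1])),'len',np.hypot(*(a-b)))
a=P(748,160,.012);b=P(745,452,.012);print('runner end',a,b,np.degrees(np.arctan2(*(a-b)[::-1])),(a+b)/2)
a=P(553,222,.05);b=P(550,370,.05);print('handle',a,b,(a+b)/2,np.degrees(np.arctan2(*(a-b)[::-1])))
a=P(493,137,.025);b=P(490,458,.025);print('tray right end',a,b,(a+b)/2)
print('grip top',P(60,318,.217))
T=lambda x,y,z:onz(c,140+x/7.27,235+y/7.27,z)[:2]*1000
print('timer rim',T(203,187,.028),'bar',T(208,150,.044),T(160,225,.044),'mark',T(215,110,.028))
E
```

```text
(395, 164) [ 21  42 225]
(420, 214) [ 22  37 228]
(442, 214) [ 18  47 196]
(442, 240) [ 20  49 198]
(405, 240) [ 15 127 191]
[410. 267.] [ 367.3 -308.4] [142.3  41.3] 89.4
[410. 213.] [ 502.6 -309.6] [144.2  40.6] 86.0
[408. 165.] [ 626.7 -305.1] [143.8  41. ] 82.5
spindle [584.6 197.5]
beam mid [584.  199.4] xdir deg 0.21622520743042467 len 250.19671731521422
runner end [680.4 -74.3] [486.2 -75.7] 0.4102312377540895 [583.3 -75. ]
handle [629.8  52.4] [534.5  51.9] [582.1  52.2] 0.2983696231828251
tray right end [689.9  94.9] [478.1  90.9] [584.   92.9]
grip top [543.9 308.1]
timer rim [366.1 307.5] bar [380.4 301.5] [353.8 317.4] mark [393.5 304.3]
```

The measurements agree with each other:

| Item | Position (mm) | Check |
|---|---|---|
| Press | (584, 198.5), yaw about 0.3° | runner end agrees |
| Tray | about 16 mm open, handle at (582, 52) | tray right end agrees |
| Lever | about 0.35 rad | radius 117 mm against 120 mm given |
| Timer | (366, 308) | rim matches its given size |

Next I'll move over the handle.

Call:
{"op": "carry_out", "data": {"plan": [{"dx":-35,"dy":-17,"dz":0,"twist":-4.1,"fingers":-0.5},{"dx":-70,"dy":-33,"dz":0,"twist":-8.2,"fingers":0.3},{"dx":-106,"dy":-50,"dz":0,"twist":-12.2,"fingers":0.3},{"dx":-141,"dy":-66,"dz":0,"twist":-16.3,"fingers":0.3},{"dx":-176,"dy":-83,"dz":0,"twist":-20.4,"fingers":0.3}]}}

```text
clock: 0.62
eef_pos: [0.311, 0.3282, 0.2312]
tool_rot: [-0.002, 1.0, -0.0, 0.0]
ft_force: [0.4, 0.4, 0.4]
grip_width: 0.0298
grasp_force: 0.0
```

Call:
{"op": "carry_out", "data": {"plan": [{"dx":-27,"dy":-28,"dz":0,"twist":0,"fingers":0.3},{"dx":-54,"dy":-56,"dz":0,"twist":0,"fingers":0.3},{"dx":-82,"dy":-83,"dz":0,"twist":0,"fingers":0.3},{"dx":-109,"dy":-111,"dz":0,"twist":0,"fingers":0.3},{"dx":-136,"dy":-139,"dz":0,"twist":0,"fingers":0.3}]}}

```text
clock: 1.03
eef_pos: [0.4472, 0.1889, 0.2313]
tool_rot: [-0.0, 1.0, 0.0, 0.0]
ft_force: [-0.2, 0.6, 0.0]
grip_width: 0.0299
grasp_force: 0.0
```

Call:
{"op": "carry_out", "data": {"plan": [{"dx":-27,"dy":-28,"dz":0,"twist":0,"fingers":0.3},{"dx":-54,"dy":-56,"dz":0,"twist":0,"fingers":0.3},{"dx":-82,"dy":-83,"dz":0,"twist":0,"fingers":0.3},{"dx":-136,"dy":-139,"dz":0,"twist":0,"fingers":0.3},{"dx":-136,"dy":-139,"dz":0,"twist":0,"fingers":0.3}]}}

```text
clock: 1.45
eef_pos: [0.5836, 0.0494, 0.2309]
tool_rot: [0.0, 1.0, -0.0, -0.0]
ft_force: [0.2, 0.3, 0.2]
grip_width: 0.0301
grasp_force: 0.0
```

```bash
python3 -c "
from h import *
st()"
```

```text
t 1.45 pos [0.5836 0.0494 0.2309] rot [[-1.0, 0.001, 0.0], [0.001, 1.0, -0.0]] q [ 0.08  0.41  0.25  1.41 -0.    0.09] w 0.0301 F [0.2 0.3 0.2]
```

Call:
{"op": "carry_out", "data": {"plan": [{"dx":0,"dy":2,"dz":40,"twist":0,"fingers":0.3},{"dx":0,"dy":2,"dz":80,"twist":0,"fingers":0.3},{"dx":0,"dy":2,"dz":120,"twist":0,"fingers":0.3},{"dx":0,"dy":2,"dz":160,"twist":0,"fingers":0.3},{"dx":0,"dy":2,"dz":185,"twist":0,"fingers":0.3}]}}

```text
clock: 1.87
eef_pos: [0.5794, 0.0531, 0.0417]
tool_rot: [0.0, 1.0, -0.0, -0.003]
ft_force: [-0.2, -0.4, 0.0]
grip_width: 0.0299
grasp_force: 0.0
```

Call:
{"op": "carry_out", "data": {"plan": [{"dx":0,"dy":0,"dz":11,"twist":0,"fingers":0.3},{"dx":0,"dy":0,"dz":11,"twist":0,"fingers":1},{"dx":0,"dy":0,"dz":11,"twist":0,"fingers":1},{"dx":0,"dy":0,"dz":11,"twist":0,"fingers":1},{"dx":0,"dy":0,"dz":11,"twist":0,"fingers":1}]}}

```text
clock: 2.28
eef_pos: [0.5818, 0.0535, 0.0352]
tool_rot: [-0.0, 1.0, -0.0, -0.001]
ft_force: [-0.6, -1.5, -12.0]
grip_width: 0.0077
grasp_force: 58.2
```

Call:
{"op": "carry_out", "data": {"plan": [{"dx":0,"dy":-10,"dz":0,"twist":0,"fingers":1},{"dx":0,"dy":-25,"dz":0,"twist":0,"fingers":1},{"dx":0,"dy":-42,"dz":0,"twist":0,"fingers":1},{"dx":0,"dy":-59,"dz":0,"twist":0,"fingers":1},{"dx":0,"dy":-75,"dz":0,"twist":0,"fingers":1}]}}

```text
clock: 2.7
eef_pos: [0.5819, -0.0208, 0.0352]
tool_rot: [-0.001, 1.0, 0.001, -0.0]
ft_force: [1.0, 3.8, -13.8]
grip_width: 0.0078
grasp_force: 58.5
```

Call:
{"op": "carry_out", "data": {"plan": [{"dx":0,"dy":-17,"dz":0,"twist":0,"fingers":1},{"dx":0,"dy":-34,"dz":0,"twist":0,"fingers":1},{"dx":0,"dy":-50,"dz":0,"twist":0,"fingers":1},{"dx":0,"dy":-63,"dz":0,"twist":0,"fingers":1},{"dx":0,"dy":-70,"dz":0,"twist":0,"fingers":1}]}}

```text
clock: 3.12
eef_pos: [0.582, -0.0925, 0.0351]
tool_rot: [0.0, 1.0, 0.0, -0.0]
ft_force: [0.4, 2.7, -13.5]
grip_width: 0.0076
grasp_force: 58.6
```

Call:
{"op": "carry_out", "data": {"plan": [{"dx":0,"dy":0,"dz":0,"twist":0,"fingers":0.3},{"dx":0,"dy":0,"dz":0,"twist":0,"fingers":0.3},{"dx":0,"dy":0,"dz":-40,"twist":0,"fingers":0.3},{"dx":0,"dy":0,"dz":-80,"twist":0,"fingers":-1},{"dx":0,"dy":0,"dz":-115,"twist":0,"fingers":-1}]}}

```text
clock: 3.53
eef_pos: [0.5841, -0.0911, 0.155]
tool_rot: [-0.001, 1.0, -0.001, 0.003]
ft_force: [0.5, 0.1, 0.1]
grip_width: 0.0532
grasp_force: 0.0
```

Call:
{"op": "carry_out", "data": {"plan": [{"dx":0,"dy":0,"dz":0,"twist":6,"fingers":-1},{"dx":0,"dy":0,"dz":0,"twist":12,"fingers":-1},{"dx":0,"dy":0,"dz":0,"twist":18,"fingers":-1},{"dx":0,"dy":0,"dz":0,"twist":24,"fingers":-1},{"dx":0,"dy":0,"dz":0,"twist":30,"fingers":-1}]}}

```text
clock: 3.95
eef_pos: [0.5843, -0.091, 0.1538]
tool_rot: [0.261, 0.965, 0.0, 0.003]
ft_force: [-0.1, -0.4, 0.4]
grip_width: 0.0853
grasp_force: 0.0
```

Call:
{"op": "carry_out", "data": {"plan": [{"dx":0,"dy":0,"dz":0,"twist":6,"fingers":-1},{"dx":0,"dy":0,"dz":0,"twist":12,"fingers":-1},{"dx":0,"dy":0,"dz":0,"twist":18,"fingers":-1},{"dx":0,"dy":0,"dz":0,"twist":24,"fingers":-1},{"dx":0,"dy":0,"dz":0,"twist":30,"fingers":-1}]}}

```text
clock: 4.37
eef_pos: [0.5843, -0.0909, 0.1536]
tool_rot: [0.502, 0.865, 0.001, 0.003]
ft_force: [-0.2, 0.2, 0.4]
grip_width: 0.0854
grasp_force: 0.0
```

Call:
{"op": "carry_out", "data": {"plan": [{"dx":0,"dy":0,"dz":0,"twist":6,"fingers":-1},{"dx":0,"dy":0,"dz":0,"twist":12,"fingers":-1},{"dx":0,"dy":0,"dz":0,"twist":18,"fingers":-1},{"dx":0,"dy":0,"dz":0,"twist":24,"fingers":-1},{"dx":0,"dy":0,"dz":0,"twist":30,"fingers":-1}]}}

```text
clock: 4.78
eef_pos: [0.5843, -0.0909, 0.1536]
tool_rot: [0.708, 0.706, 0.002, 0.003]
ft_force: [0.2, 1.2, 0.3]
grip_width: 0.0853
grasp_force: 0.0
```

```bash
cat >> h.py <<'E'
def bars(c,lo=142,hi=292,u0=340,u1=446,z=.048,draw=None):
    """bright low-saturation blobs -> (centre mm, size, yaw deg of long side) on plane z"""
    hsv=cv2.cvtColor(c['image'],cv2.COLOR_RGB2HSV)
    m=((hsv[...,2]>218)&(hsv[...,1]<48)).astype(np.uint8)*255
    q=np.zeros_like(m); q[lo:hi,u0:u1]=m[lo:hi,u0:u1]
    q=cv2.morphologyEx(cv2.morphologyEx(q,cv2.MORPH_OPEN,np.ones((2,2))),cv2.MORPH_CLOSE,np.ones((7,7)))
    for k in cv2.findContours(q,cv2.RETR_EXTERNAL,cv2.CHAIN_APPROX_NONE)[0]:
        if cv2.contourArea(k)<200: continue
        P=np.array([onz(c,*p[0],z)[:2]*1000 for p in k],np.float32)
        B=cv2.boxPoints(cv2.minAreaRect(P)); e=max([B[1]-B[0],B[2]-B[1]],key=np.linalg.norm)
        w=np.degrees(np.arctan2(e[1],e[0]))%180
        print('bar px',np.round(cv2.minAreaRect(k)[0]),'mm',np.round(B.mean(0),1),'size',np.round(sorted(cv2.minAreaRect(P)[1]),1),'yaw',round(w,1))
E
python3 - <<'E'
from h import *
st(); c=snap('top','top1.png'); bars(c)
for x,y in [(584,198.5)]:
  for cx in (510,584,658): print(np.round(proj(c,[cx/1e3,.036,.016])))
E
```

```text
t 4.78 pos [ 0.5843 -0.0909  0.1536] rot [[0.004, 1.0, -0.001], [1.0, -0.004, 0.006]] q [-0.15  0.46  0.11  1.22 -0.    1.42] w 0.0853 F [0.2 1.2 0.3]
bar px [418. 267.] mm [ 367.6 -328.4] size [ 39.9 102.5] yaw 89.2
bar px [416. 213.] mm [ 502.3 -325.6] size [ 38.7 110.5] yaw 85.9
bar px [418. 166.] mm [ 624.3 -330.4] size [39.3 93.6] yaw 81.0
[274. 208.]
[275. 180.]
[275. 152.]
```

View pics/top1.png

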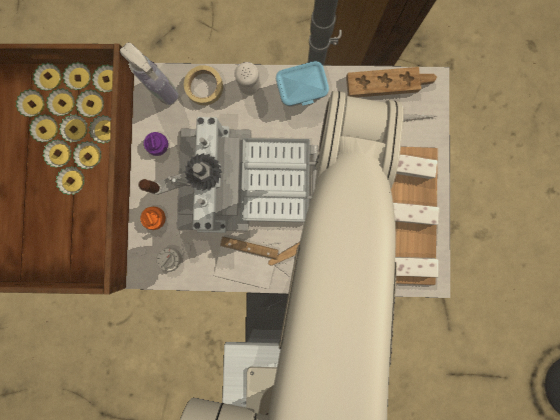

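The tray is out, with its cells at pixels (275,208), (274,180) and (275,153), which match the projected centres. The bars have not moved. I'll start with the rear bar.

Call:
{"op": "carry_out", "data": {"plan": [{"dx":-40,"dy":8,"dz":0,"twist":2,"fingers":-1},{"dx":-80,"dy":16,"dz":0,"twist":4,"fingers":-1},{"dx":-120,"dy":24,"dz":0,"twist":6,"fingers":-1},{"dx":-160,"dy":32,"dz":0,"twist":8,"fingers":-1},{"dx":-200,"dy":40,"dz":0,"twist":8,"fingers":-1}]}}

```text
clock: 5.25
eef_pos: [0.6241, -0.293, 0.1534]
tool_rot: [0.754, 0.657, 0.001, 0.003]
ft_force: [1.1, 0.3, 0.4]
grip_width: 0.0852
grasp_force: 0.0
```

Call:
{"op": "carry_out", "data": {"plan": [{"dx":-13,"dy":5,"dz":25,"twist":0,"fingers":-1},{"dx":-13,"dy":5,"dz":60,"twist":0,"fingers":-1},{"dx":-13,"dy":5,"dz":95,"twist":0,"fingers":-1},{"dx":-13,"dy":5,"dz":120,"twist":0,"fingers":-1},{"dx":-13,"dy":5,"dz":130,"twist":0,"fingers":-1}]}}

```text
clock: 5.67
eef_pos: [0.6241, -0.304, 0.0174]
tool_rot: [0.754, 0.657, -0.001, -0.002]
ft_force: [-1.1, -0.3, -0.5]
grip_width: 0.0852
grasp_force: 0.0
```

Call:
{"op": "carry_out", "data": {"plan": [{"dx":0,"dy":0,"dz":0,"twist":0,"fingers":-1},{"dx":0,"dy":0,"dz":0,"twist":0,"fingers":1},{"dx":0,"dy":0,"dz":0,"twist":0,"fingers":1},{"dx":0,"dy":0,"dz":0,"twist":0,"fingers":1},{"dx":0,"dy":0,"dz":0,"twist":0,"fingers":1}]}}

```text
clock: 6.08
eef_pos: [0.6277, -0.3058, 0.0239]
tool_rot: [0.754, 0.656, 0.001, 0.003]
ft_force: [0.5, -0.6, -1.6]
grip_width: 0.046
grasp_force: 64.0
```

```bash
python3 - <<'E'
from h import *
st(); snap('wrist','w1.png')
E
```

```text
t 6.08 pos [ 0.6277 -0.3058  0.0239] rot [[0.138, 0.99, -0.002], [0.99, -0.138, 0.006]] q [-0.45  0.77  0.3   1.1  -0.    1.26] w 0.046 F [ 0.5 -0.6 -1.6]
```

View pics/w1.png

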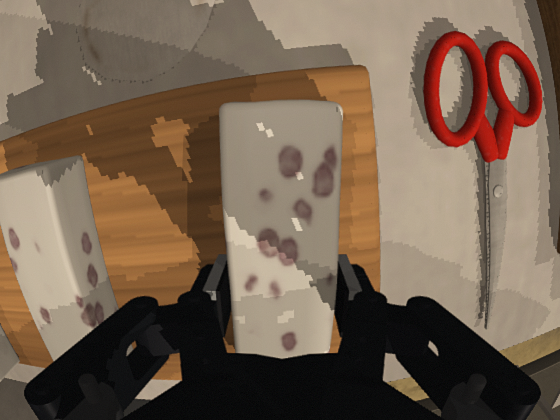

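The wrist view shows the bar centred between the pads. Its top left end runs from (220,103) to (342,105), so I can check the offset along its length from that before I lift.

```bash
python3 - <<'E'
from h import *
c=snap('wrist'); o=bot.get_obs()
a=onz(c,222,104,.048,True);b=onz(c,340,106,.048,True)
Rm=R.from_quat(o['tool_rot']).as_matrix()
print(np.round([a,b],4)); print('width',np.linalg.norm(a-b)); print('end along tool xy',(Rm.T@((a+b)/2-o['eef_pos']))[:2]*1000)
E
```

```text
[[ 0.6174 -0.2276  0.048 ]
 [ 0.6597 -0.2342  0.048 ]]
width 0.04279897830295598
end along tool xy [75.6082484   0.55657661]
```

Call:
{"op": "carry_out", "data": {"plan": [{"dx":0,"dy":0,"dz":-10,"twist":0,"fingers":1},{"dx":0,"dy":0,"dz":-30,"twist":0,"fingers":1},{"dx":0,"dy":0,"dz":-60,"twist":0,"fingers":1},{"dx":0,"dy":0,"dz":-90,"twist":0,"fingers":1},{"dx":0,"dy":0,"dz":-106,"twist":0,"fingers":1}]}}

```text
clock: 6.6
eef_pos: [0.6267, -0.3055, 0.131]
tool_rot: [0.755, 0.656, 0.001, 0.002]
ft_force: [1.2, 0.1, -2.0]
grip_width: 0.046
grasp_force: 64.2
```

Call:
{"op": "carry_out", "data": {"plan": [{"dx":20,"dy":-1,"dz":0,"twist":-1,"fingers":1},{"dx":55,"dy":-3,"dz":0,"twist":-3,"fingers":1},{"dx":93,"dy":-5,"dz":0,"twist":-5,"fingers":1},{"dx":132,"dy":-7,"dz":0,"twist":-7,"fingers":1},{"dx":171,"dy":-9,"dz":0,"twist":-8,"fingers":1}]}}

```text
clock: 7.02
eef_pos: [0.6398, -0.133, 0.1268]
tool_rot: [0.707, 0.707, -0.0, -0.0]
ft_force: [0.4, 0.2, -3.5]
grip_width: 0.0465
grasp_force: 64.1
```

Call:
{"op": "carry_out", "data": {"plan": [{"dx":39,"dy":4,"dz":0,"twist":0,"fingers":1},{"dx":78,"dy":8,"dz":0,"twist":0,"fingers":1},{"dx":117,"dy":12,"dz":0,"twist":0,"fingers":1},{"dx":150,"dy":14,"dz":0,"twist":0,"fingers":1},{"dx":171,"dy":16,"dz":0,"twist":0,"fingers":1}]}}

```text
clock: 7.43
eef_pos: [0.6558, 0.0409, 0.1268]
tool_rot: [0.706, 0.708, 0.0, -0.001]
ft_force: [0.3, 0.2, -3.4]
grip_width: 0.0463
grasp_force: 64.1
```

Call:
{"op": "carry_out", "data": {"plan": [{"dx":0,"dy":0,"dz":20,"twist":0,"fingers":1},{"dx":0,"dy":0,"dz":40,"twist":0,"fingers":1},{"dx":0,"dy":0,"dz":60,"twist":0,"fingers":1},{"dx":0,"dy":0,"dz":70,"twist":0,"fingers":1},{"dx":0,"dy":0,"dz":70,"twist":0,"fingers":1}]}}

```text
clock: 7.85
eef_pos: [0.6537, 0.0366, 0.0533]
tool_rot: [0.707, 0.707, -0.002, -0.002]
ft_force: [-0.0, 0.1, -2.3]
grip_width: 0.0466
grasp_force: 40.8
```

```bash
python3 - <<'E'
from h import *
st(); snap('wrist','w2.png')
E
```

```text
t 7.85 pos [0.6537 0.0366 0.0533] rot [[-0.0, 1.0, -0.0], [1.0, 0.0, -0.007]] q [ 0.06  0.67  0.2   1.11 -0.    1.63] w 0.0466 F [-0.   0.1 -2.3]
```

View pics/w2.png

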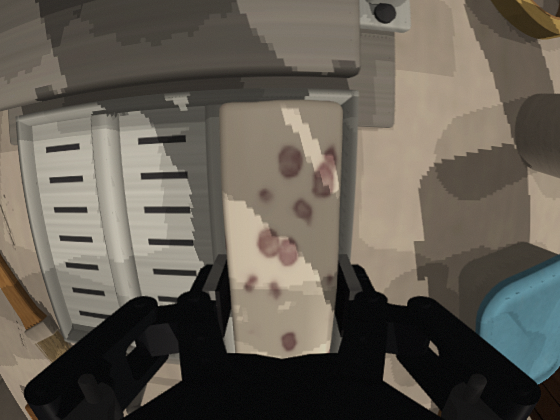

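The wrist view shows the bar hovering over the rear cell, its end near row 100 against the tray's end wall at about row 97. I'll let the arm settle before lowering.

Call:
{"op": "carry_out", "data": {"plan": [{"dx":0,"dy":0,"dz":0,"twist":0,"fingers":1},{"dx":0,"dy":0,"dz":0,"twist":0,"fingers":1},{"dx":0,"dy":0,"dz":0,"twist":0,"fingers":1},{"dx":0,"dy":0,"dz":0,"twist":0,"fingers":1},{"dx":0,"dy":0,"dz":0,"twist":0,"fingers":1}]}}

```text
clock: 8.32
eef_pos: [0.6569, 0.0366, 0.0573]
tool_rot: [0.707, 0.707, 0.001, 0.001]
ft_force: [0.3, -0.3, -3.2]
grip_width: 0.0464
grasp_force: 68.9
```

```bash
python3 - <<'E'
from h import *
o=st(); c=snap('wrist'); print(np.round([onz(c,u,v,.025,True)[:2]*1000 for u,v in [(18,119),(105,113),(210,107),(350,95)]],1))
a=onz(c,222,103,o['eef_pos'][2]+.024,True);b=onz(c,340,104,o['eef_pos'][2]+.024,True); print(a,b)
snap('top','top2.png')
E
```

```text
t 8.32 pos [0.6569 0.0366 0.0573] rot [[-0.0, 1.0, 0.0], [1.0, 0.0, 0.002]] q [ 0.06  0.66  0.2   1.11 -0.    1.63] w 0.0464 F [ 0.3 -0.3 -3.2]
[[478.  120.2]
 [553.8 115. ]
 [618.9 113.5]
 [694.1 120. ]]
[0.63569307 0.11280157 0.08127788] [0.67857208 0.11244479 0.08127788]
```

Call:
{"op": "carry_out", "data": {"plan": [{"dx":0,"dy":1,"dz":10,"twist":0,"fingers":1},{"dx":0,"dy":1,"dz":18,"twist":0,"fingers":1},{"dx":0,"dy":1,"dz":24,"twist":0,"fingers":1},{"dx":0,"dy":1,"dz":29,"twist":0,"fingers":1},{"dx":0,"dy":1,"dz":31,"twist":0,"fingers":1}]}}

```text
clock: 8.83
eef_pos: [0.6562, 0.0366, 0.0259]
tool_rot: [0.707, 0.707, -0.001, -0.001]
ft_force: [-9.1, -0.8, 16.9]
grip_width: 0.0458
grasp_force: 71.5
```

Call:
{"op": "carry_out", "data": {"plan": [{"dx":0,"dy":0,"dz":0,"twist":0,"fingers":1},{"dx":0,"dy":0,"dz":0,"twist":0,"fingers":1},{"dx":0,"dy":0,"dz":0,"twist":0,"fingers":1},{"dx":0,"dy":0,"dz":0,"twist":0,"fingers":1},{"dx":0,"dy":0,"dz":0,"twist":0,"fingers":1}]}}

```text
clock: 9.25
eef_pos: [0.6563, 0.0366, 0.026]
tool_rot: [0.707, 0.707, -0.001, -0.001]
ft_force: [-4.3, 0.1, 5.3]
grip_width: 0.0462
grasp_force: 70.2
```

Call:
{"op": "carry_out", "data": {"plan": [{"dx":0,"dy":0,"dz":0,"twist":0,"fingers":-0.4},{"dx":0,"dy":0,"dz":0,"twist":0,"fingers":-0.4},{"dx":0,"dy":0,"dz":-15,"twist":0,"fingers":-0.4},{"dx":0,"dy":0,"dz":-55,"twist":0,"fingers":-0.4},{"dx":0,"dy":0,"dz":-95,"twist":0,"fingers":-1}]}}

```text
clock: 9.67
eef_pos: [0.6556, 0.0366, 0.1185]
tool_rot: [0.707, 0.707, -0.002, -0.002]
ft_force: [1.4, -0.3, -0.1]
grip_width: 0.0705
grasp_force: 0.0
```

Call:
{"op": "carry_out", "data": {"plan": [{"dx":-33,"dy":-14,"dz":0,"twist":0,"fingers":-1},{"dx":-66,"dy":-28,"dz":0,"twist":0,"fingers":-1},{"dx":-99,"dy":-42,"dz":0,"twist":0,"fingers":-1},{"dx":-132,"dy":-56,"dz":0,"twist":0,"fingers":-1},{"dx":-165,"dy":-70,"dz":0,"twist":0,"fingers":-1}]}}

```text
clock: 10.08
eef_pos: [0.5871, -0.1296, 0.1205]
tool_rot: [0.707, 0.707, 0.0, 0.001]
ft_force: [0.1, -1.1, -0.3]
grip_width: 0.0855
grasp_force: 0.0
```

```bash
python3 - <<'E'
from h import *
st(); c=snap('top','top3.png'); bars(c); bars(c,130,225,240,312,.050)
t=cv2.imread('pics/top3.png'); cv2.imwrite('pics/top3c.png',cv2.resize(t[120:300,235:445],(800,686))[:600])
E
```

```text
t 10.08 pos [ 0.5871 -0.1296  0.1205] rot [[-0.001, 1.0, -0.0], [1.0, 0.001, 0.001]] q [-0.22  0.5   0.1   1.16 -0.    1.35] w 0.0855 F [ 0.1 -1.1 -0.3]
bar px [428. 268.] mm [ 366.8 -354.6] size [40.  49.7] yaw 90.0
bar px [426. 215.] mm [ 499.8 -351.1] size [40. 61.] yaw 85.5
bar px [275. 151.] mm [655.9  35.5] size [ 41.  139.4] yaw 89.6
```

View pics/top3c.png

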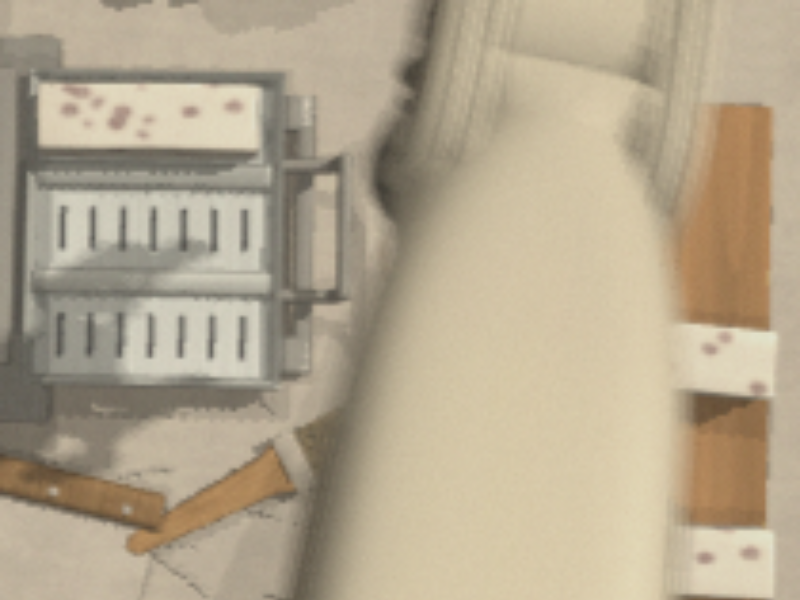

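The crop shows the first bar seated squarely in the rear cell. The other two bars have not moved. Next is the middle bar.

Call:
{"op": "carry_out", "data": {"plan": [{"dx":-36,"dy":-17,"dz":0,"twist":1,"fingers":-1},{"dx":-72,"dy":-34,"dz":0,"twist":2,"fingers":-1},{"dx":-108,"dy":-50,"dz":0,"twist":3,"fingers":-1},{"dx":-145,"dy":-67,"dz":0,"twist":4,"fingers":-1},{"dx":-181,"dy":-84,"dz":0,"twist":4,"fingers":-1}]}}

```text
clock: 10.55
eef_pos: [0.503, -0.311, 0.1204]
tool_rot: [0.731, 0.682, 0.0, 0.001]
ft_force: [0.3, -0.7, -0.8]
grip_width: 0.0851
grasp_force: 0.0
```

Call:
{"op": "carry_out", "data": {"plan": [{"dx":0,"dy":0,"dz":25,"twist":0,"fingers":-1},{"dx":0,"dy":0,"dz":55,"twist":0,"fingers":-1},{"dx":0,"dy":0,"dz":80,"twist":0,"fingers":-1},{"dx":0,"dy":0,"dz":93,"twist":0,"fingers":-1},{"dx":0,"dy":0,"dz":97,"twist":0,"fingers":-1}]}}

```text
clock: 10.97
eef_pos: [0.5015, -0.3084, 0.02]
tool_rot: [0.731, 0.682, -0.001, -0.003]
ft_force: [-0.1, 1.1, 0.1]
grip_width: 0.0853
grasp_force: 0.0
```

Call:
{"op": "carry_out", "data": {"plan": [{"dx":0,"dy":0,"dz":0,"twist":0,"fingers":-1},{"dx":0,"dy":0,"dz":0,"twist":0,"fingers":1},{"dx":0,"dy":0,"dz":0,"twist":0,"fingers":1},{"dx":0,"dy":0,"dz":0,"twist":0,"fingers":1},{"dx":0,"dy":0,"dz":0,"twist":0,"fingers":1}]}}

```text
clock: 11.38
eef_pos: [0.5047, -0.3101, 0.0253]
tool_rot: [0.731, 0.682, 0.0, 0.002]
ft_force: [0.5, -0.9, -1.5]
grip_width: 0.0465
grasp_force: 63.9
```

```bash
cat >> h.py <<'E'
def barend():
    """row where the held bar's top ends in the wrist view -> its distance along tool x from TCP (76 = centred)"""
    o=st(); c=snap('wrist'); hsv=cv2.cvtColor(c['image'],cv2.COLOR_RGB2HSV)
    Rm=R.from_quat(o['tool_rot']).as_matrix()
    for u in (240,280,320):
        S=hsv[:,u,1].astype(int); V=hsv[:,u,2].astype(int)
        v=next((v for v in range(230,40,-1) if abs(int(V[v])-int(V[v-4]))>25 and S[v-6]>S[v+3]+25),None)
        if v: print(u,v,np.round((Rm.T@(onz(c,u,v-2,o['eef_pos'][2]+.024,True)-o['eef_pos']))[:2]*1000,1))
    return c
E
python3 - <<'E'
from h import *
c=barend(); cv2.imwrite('pics/w3.png',c['image'][:,:,::-1])
E
```

```text
t 11.38 pos [ 0.5047 -0.3101  0.0253] rot [[0.069, 0.998, -0.002], [0.998, -0.069, 0.003]] q [-0.55  0.58 -0.05  0.94 -0.    1.09] w 0.0465 F [ 0.5 -0.9 -1.5]
240 107 [ 75.3 -14.4]
280 106 [75.5  0.1]
320 105 [76.  14.5]
```

View pics/w3.png

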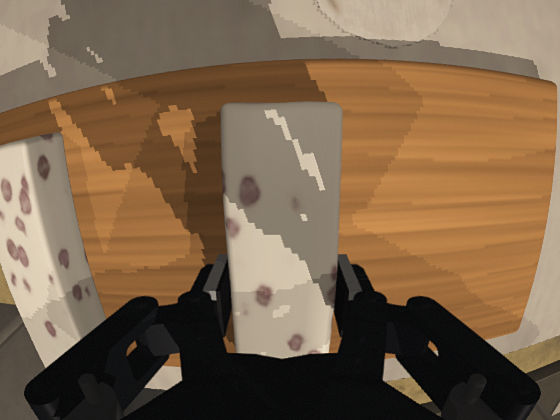

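The view shows the second bar gripped and centred, with its end at row 105. I'll lift it, carry it over and lower it.

Call:
{"op": "carry_out", "data": {"plan": [{"dx":0,"dy":0,"dz":-10,"twist":0,"fingers":1},{"dx":0,"dy":0,"dz":-30,"twist":0,"fingers":1},{"dx":0,"dy":0,"dz":-60,"twist":0,"fingers":1},{"dx":0,"dy":0,"dz":-85,"twist":0,"fingers":1},{"dx":0,"dy":0,"dz":-100,"twist":0,"fingers":1}]}}

```text
clock: 11.85
eef_pos: [0.5044, -0.3099, 0.127]
tool_rot: [0.731, 0.682, 0.001, 0.002]
ft_force: [0.4, -0.7, -2.2]
grip_width: 0.046
grasp_force: 64.1
```

Call:
{"op": "carry_out", "data": {"plan": [{"dx":25,"dy":4,"dz":0,"twist":-1,"fingers":1},{"dx":60,"dy":9,"dz":0,"twist":-2,"fingers":1},{"dx":98,"dy":15,"dz":0,"twist":-3,"fingers":1},{"dx":137,"dy":21,"dz":0,"twist":-4,"fingers":1},{"dx":176,"dy":27,"dz":0,"twist":-4,"fingers":1}]}}

```text
clock: 12.27
eef_pos: [0.5424, -0.1342, 0.1239]
tool_rot: [0.707, 0.707, 0.0, -0.0]
ft_force: [0.6, 0.3, -2.1]
grip_width: 0.0463
grasp_force: 64.1
```

Call:
{"op": "carry_out", "data": {"plan": [{"dx":38,"dy":9,"dz":0,"twist":0,"fingers":1},{"dx":76,"dy":17,"dz":0,"twist":0,"fingers":1},{"dx":114,"dy":26,"dz":0,"twist":0,"fingers":1},{"dx":150,"dy":34,"dz":0,"twist":0,"fingers":1},{"dx":173,"dy":39,"dz":0,"twist":0,"fingers":1}]}}

```text
clock: 12.68
eef_pos: [0.5817, 0.0412, 0.1239]
tool_rot: [0.706, 0.708, 0.001, -0.0]
ft_force: [0.3, -0.7, -1.1]
grip_width: 0.0461
grasp_force: 64.1
```

Call:
{"op": "carry_out", "data": {"plan": [{"dx":0,"dy":0,"dz":20,"twist":0,"fingers":1},{"dx":0,"dy":0,"dz":40,"twist":0,"fingers":1},{"dx":0,"dy":0,"dz":60,"twist":0,"fingers":1},{"dx":0,"dy":0,"dz":66,"twist":0,"fingers":1},{"dx":0,"dy":0,"dz":66,"twist":0,"fingers":1}]}}

```text
clock: 13.1
eef_pos: [0.5794, 0.0374, 0.0555]
tool_rot: [0.707, 0.707, -0.002, -0.002]
ft_force: [0.3, -0.5, -1.9]
grip_width: 0.046
grasp_force: 63.9
```

Call:
{"op": "carry_out", "data": {"plan": [{"dx":0,"dy":0,"dz":0,"twist":0,"fingers":1},{"dx":0,"dy":0,"dz":0,"twist":0,"fingers":1},{"dx":0,"dy":0,"dz":0,"twist":0,"fingers":1},{"dx":0,"dy":0,"dz":0,"twist":0,"fingers":1},{"dx":0,"dy":0,"dz":0,"twist":0,"fingers":1}]}}

```text
clock: 13.52
eef_pos: [0.5822, 0.0373, 0.0583]
tool_rot: [0.707, 0.707, 0.001, 0.001]
ft_force: [0.3, 0.9, -3.0]
grip_width: 0.0462
grasp_force: 63.9
```

```bash
python3 - <<'E'
from h import *
c=barend(); cv2.imwrite('pics/w4.png',c['image'][:,:,::-1])
E
```

```text
t 13.52 pos [0.5822 0.0373 0.0583] rot [[-0.0, 1.0, 0.0], [1.0, 0.0, 0.002]] q [ 0.06  0.53 -0.04  1.    0.    1.63] w 0.0462 F [ 0.3  0.9 -3. ]
```

Call:
{"op": "carry_out", "data": {"plan": [{"dx":-1,"dy":0,"dz":10,"twist":0,"fingers":1},{"dx":-1,"dy":0,"dz":18,"twist":0,"fingers":1},{"dx":-1,"dy":0,"dz":24,"twist":0,"fingers":1},{"dx":-1,"dy":0,"dz":29,"twist":0,"fingers":1},{"dx":-1,"dy":0,"dz":31,"twist":0,"fingers":1}]}}

```text
clock: 13.98
eef_pos: [0.5805, 0.0363, 0.0271]
tool_rot: [0.707, 0.707, -0.001, -0.001]
ft_force: [-10.0, -0.3, 23.7]
grip_width: 0.0464
grasp_force: 67.1
```

Call:
{"op": "carry_out", "data": {"plan": [{"dx":0,"dy":0,"dz":0,"twist":0,"fingers":1},{"dx":0,"dy":0,"dz":0,"twist":0,"fingers":1},{"dx":0,"dy":0,"dz":0,"twist":0,"fingers":1},{"dx":0,"dy":0,"dz":0,"twist":0,"fingers":1},{"dx":0,"dy":0,"dz":0,"twist":0,"fingers":1}]}}

```text
clock: 14.4
eef_pos: [0.5805, 0.0363, 0.0272]
tool_rot: [0.707, 0.707, -0.001, -0.0]
ft_force: [-5.8, -0.4, 8.2]
grip_width: 0.0464
grasp_force: 65.3
```

Call:
{"op": "carry_out", "data": {"plan": [{"dx":0,"dy":0,"dz":0,"twist":0,"fingers":-0.4},{"dx":0,"dy":0,"dz":0,"twist":0,"fingers":-0.4},{"dx":0,"dy":0,"dz":-15,"twist":0,"fingers":-0.4},{"dx":0,"dy":0,"dz":-55,"twist":0,"fingers":-0.4},{"dx":0,"dy":0,"dz":-95,"twist":0,"fingers":-1}]}}

```text
clock: 14.82
eef_pos: [0.5796, 0.0362, 0.1197]
tool_rot: [0.707, 0.707, -0.002, -0.002]
ft_force: [1.5, -0.5, 0.4]
grip_width: 0.0704
grasp_force: 0.0
```

Call:
{"op": "carry_out", "data": {"plan": [{"dx":-34,"dy":-21,"dz":0,"twist":0,"fingers":-1},{"dx":-69,"dy":-43,"dz":0,"twist":0,"fingers":-1},{"dx":-103,"dy":-64,"dz":0,"twist":0,"fingers":-1},{"dx":-138,"dy":-85,"dz":0,"twist":0,"fingers":-1},{"dx":-172,"dy":-106,"dz":0,"twist":0,"fingers":-1}]}}

```text
clock: 15.23
eef_pos: [0.4748, -0.137, 0.1212]
tool_rot: [0.707, 0.707, 0.0, 0.0]
ft_force: [0.5, -0.9, 0.2]
grip_width: 0.0852
grasp_force: 0.0
```

Call:
{"op": "carry_out", "data": {"plan": [{"dx":-34,"dy":-21,"dz":0,"twist":0,"fingers":-1},{"dx":-69,"dy":-43,"dz":0,"twist":0,"fingers":-1},{"dx":-103,"dy":-64,"dz":0,"twist":0,"fingers":-1},{"dx":-145,"dy":-90,"dz":0,"twist":0,"fingers":-1},{"dx":-173,"dy":-107,"dz":0,"twist":0,"fingers":-1}]}}

```text
clock: 15.65
eef_pos: [0.3675, -0.3104, 0.1213]
tool_rot: [0.707, 0.707, 0.0, 0.0]
ft_force: [0.6, 0.1, 0.1]
grip_width: 0.0854
grasp_force: 0.0
```

```bash
python3 - <<'E'
from h import *
st(); c=snap('top'); bars(c); bars(c,130,225,240,312,.050)
w=snap('wrist','w5.png')
E
```

```text
t 15.65 pos [ 0.3675 -0.3104  0.1213] rot [[-0.0, 1.0, -0.0], [1.0, 0.0, 0.001]] q [-0.7   0.28 -0.24  1.05  0.    0.87] w 0.0854 F [0.6 0.1 0.1]
bar px [400. 266.] mm [ 370.8 -286.4] size [32.4 97.4] yaw 91.4
bar px [277. 210.] mm [503.2  27. ] size [ 45.8 132.3] yaw 91.3
bar px [274. 180.] mm [579.7  36.6] size [ 42.9 144.5] yaw 89.8
bar px [275. 151.] mm [654.8  35.9] size [ 41.5 144.3] yaw 91.1
```

View pics/w5.png

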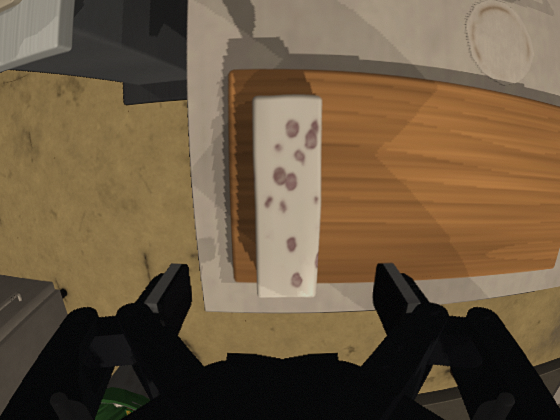

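The bar to pick runs from (288,96) to (287,297) in the wrist view. I'll cast its corners.

```bash
python3 - <<'E'
from h import *
c=snap('wrist')
P=np.array([onz(c,u,v,.048,True)[:2]*1000 for u,v in [(254,97),(321,97),(315,296),(258,296)]]);print(P.round(1),P.mean(0))
E
```

```text
[[ 349.1 -229.5]
 [ 393.  -229.6]
 [ 391.9 -376.5]
 [ 347.7 -376. ]] [ 370.41011659 -302.88544619]
```

Call:
{"op": "carry_out", "data": {"plan": [{"dx":4,"dy":2,"dz":25,"twist":0,"fingers":-1},{"dx":4,"dy":2,"dz":55,"twist":0,"fingers":-1},{"dx":4,"dy":2,"dz":80,"twist":0,"fingers":-1},{"dx":4,"dy":2,"dz":93,"twist":0,"fingers":-1},{"dx":4,"dy":2,"dz":97,"twist":0,"fingers":-1}]}}

```text
clock: 16.22
eef_pos: [0.3697, -0.302, 0.0215]
tool_rot: [0.706, 0.708, -0.0, -0.003]
ft_force: [-0.4, 0.4, 0.2]
grip_width: 0.0854
grasp_force: 0.0
```

Call:
{"op": "carry_out", "data": {"plan": [{"dx":0,"dy":0,"dz":0,"twist":0,"fingers":-1},{"dx":0,"dy":0,"dz":0,"twist":0,"fingers":1},{"dx":0,"dy":0,"dz":0,"twist":0,"fingers":1},{"dx":0,"dy":0,"dz":0,"twist":0,"fingers":1},{"dx":0,"dy":0,"dz":0,"twist":0,"fingers":1}]}}

```text
clock: 16.63
eef_pos: [0.3713, -0.3053, 0.0258]
tool_rot: [0.707, 0.707, -0.0, 0.001]
ft_force: [-1.9, 0.4, 5.8]
grip_width: 0.0463
grasp_force: 64.0
```

```bash
python3 - <<'E'
from h import *
c=barend(); cv2.imwrite('pics/w6.png',c['image'][:,:,::-1])
E
```

```text
t 16.63 pos [ 0.3713 -0.3053  0.0258] rot [[-0.0, 1.0, -0.002], [1.0, 0.0, 0.001]] q [-0.69  0.4  -0.36  0.81 -0.    0.88] w 0.0463 F [-1.9  0.4  5.8]
240 115 [ 72.3 -14.5]
320 114 [72.7 14.4]
```

Call:
{"op": "carry_out", "data": {"plan": [{"dx":0,"dy":0,"dz":-10,"twist":0,"fingers":1},{"dx":0,"dy":0,"dz":-30,"twist":0,"fingers":1},{"dx":0,"dy":0,"dz":-60,"twist":0,"fingers":1},{"dx":0,"dy":0,"dz":-85,"twist":0,"fingers":1},{"dx":0,"dy":0,"dz":-100,"twist":0,"fingers":1}]}}

```text
clock: 17.1
eef_pos: [0.3717, -0.3055, 0.1272]
tool_rot: [0.707, 0.707, 0.0, 0.002]
ft_force: [0.0, -1.0, -3.3]
grip_width: 0.0461
grasp_force: 63.1
```

Call:
{"op": "carry_out", "data": {"plan": [{"dx":25,"dy":10,"dz":0,"twist":0,"fingers":1},{"dx":60,"dy":24,"dz":0,"twist":0,"fingers":1},{"dx":98,"dy":39,"dz":0,"twist":0,"fingers":1},{"dx":135,"dy":53,"dz":0,"twist":0,"fingers":1},{"dx":172,"dy":68,"dz":0,"twist":0,"fingers":1}]}}

```text
clock: 17.52
eef_pos: [0.4386, -0.1311, 0.1246]
tool_rot: [0.707, 0.707, 0.0, 0.0]
ft_force: [0.6, -0.1, -3.1]
grip_width: 0.0459
grasp_force: 62.9
```

Call:
{"op": "carry_out", "data": {"plan": [{"dx":37,"dy":15,"dz":0,"twist":0,"fingers":1},{"dx":75,"dy":30,"dz":0,"twist":0,"fingers":1},{"dx":112,"dy":45,"dz":0,"twist":0,"fingers":1},{"dx":150,"dy":60,"dz":0,"twist":0,"fingers":1},{"dx":172,"dy":68,"dz":0,"twist":0,"fingers":1}]}}

```text
clock: 17.93
eef_pos: [0.5079, 0.0433, 0.1246]
tool_rot: [0.706, 0.708, 0.001, -0.0]
ft_force: [1.3, -0.7, -2.2]
grip_width: 0.046
grasp_force: 62.9
```

Call:
{"op": "carry_out", "data": {"plan": [{"dx":0,"dy":0,"dz":20,"twist":0,"fingers":1},{"dx":0,"dy":0,"dz":40,"twist":0,"fingers":1},{"dx":0,"dy":0,"dz":60,"twist":0,"fingers":1},{"dx":0,"dy":0,"dz":66,"twist":0,"fingers":1},{"dx":0,"dy":0,"dz":66,"twist":0,"fingers":1}]}}

```text
clock: 18.35
eef_pos: [0.5045, 0.0393, 0.0565]
tool_rot: [0.707, 0.707, -0.002, -0.002]
ft_force: [-0.8, 0.1, -2.6]
grip_width: 0.046
grasp_force: 62.8
```

Call:
{"op": "carry_out", "data": {"plan": [{"dx":0,"dy":0,"dz":0,"twist":0,"fingers":1},{"dx":0,"dy":0,"dz":0,"twist":0,"fingers":1},{"dx":0,"dy":0,"dz":0,"twist":0,"fingers":1},{"dx":0,"dy":0,"dz":0,"twist":0,"fingers":1},{"dx":0,"dy":0,"dz":0,"twist":0,"fingers":1}]}}

```text
clock: 18.77
eef_pos: [0.5072, 0.0392, 0.0592]
tool_rot: [0.707, 0.707, 0.001, 0.001]
ft_force: [0.4, -0.1, -2.6]
grip_width: 0.0462
grasp_force: 62.8
```

```bash
python3 - <<'E'
from h import *
c=barend(); cv2.imwrite('pics/w7.png',c['image'][:,:,::-1])
E
```

```text
t 18.77 pos [0.5072 0.0392 0.0592] rot [[0.0, 1.0, 0.0], [1.0, -0.0, 0.002]] q [ 0.08  0.4  -0.25  0.92  0.    1.65] w 0.0462 F [ 0.4 -0.1 -2.6]
```

View pics/w7.png

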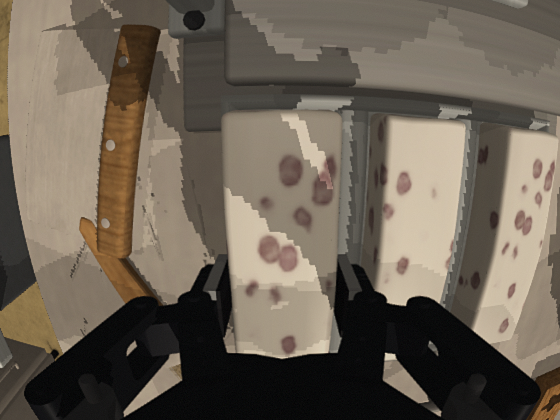

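The view shows two bars seated at (415,190) and (515,230), with the third above the front cell and the scraper and brush undisturbed on the left. I'll lower and release it.

Call:
{"op": "carry_out", "data": {"plan": [{"dx":0,"dy":0,"dz":10,"twist":0,"fingers":1},{"dx":0,"dy":0,"dz":18,"twist":0,"fingers":1},{"dx":0,"dy":0,"dz":24,"twist":0,"fingers":1},{"dx":0,"dy":0,"dz":29,"twist":0,"fingers":1},{"dx":0,"dy":0,"dz":31,"twist":0,"fingers":1}]}}

```text
clock: 19.23
eef_pos: [0.5063, 0.0393, 0.0276]
tool_rot: [0.707, 0.707, -0.0, -0.0]
ft_force: [-8.2, -1.7, 23.6]
grip_width: 0.046
grasp_force: 66.2
```

Call:
{"op": "carry_out", "data": {"plan": [{"dx":0,"dy":0,"dz":0,"twist":0,"fingers":1},{"dx":0,"dy":0,"dz":0,"twist":0,"fingers":1},{"dx":0,"dy":0,"dz":0,"twist":0,"fingers":1},{"dx":0,"dy":0,"dz":0,"twist":0,"fingers":1},{"dx":0,"dy":0,"dz":0,"twist":0,"fingers":1}]}}

```text
clock: 19.65
eef_pos: [0.5063, 0.0393, 0.0277]
tool_rot: [0.707, 0.707, -0.0, -0.0]
ft_force: [-2.7, -0.3, 5.3]
grip_width: 0.0464
grasp_force: 64.0
```

Call:
{"op": "carry_out", "data": {"plan": [{"dx":0,"dy":0,"dz":0,"twist":0,"fingers":-0.4},{"dx":0,"dy":0,"dz":0,"twist":0,"fingers":-0.4},{"dx":0,"dy":0,"dz":-15,"twist":0,"fingers":-0.4},{"dx":0,"dy":0,"dz":-55,"twist":0,"fingers":-0.4},{"dx":0,"dy":0,"dz":-95,"twist":0,"fingers":-0.4}]}}

```text
clock: 20.07
eef_pos: [0.5046, 0.0392, 0.1214]
tool_rot: [0.707, 0.707, -0.002, -0.002]
ft_force: [2.7, -0.2, -0.6]
grip_width: 0.0599
grasp_force: 0.0
```

Call:
{"op": "carry_out", "data": {"plan": [{"dx":-35,"dy":0,"dz":0,"twist":0,"fingers":1},{"dx":-70,"dy":0,"dz":0,"twist":0,"fingers":1},{"dx":-110,"dy":0,"dz":0,"twist":0,"fingers":1},{"dx":-150,"dy":0,"dz":0,"twist":0,"fingers":1},{"dx":-190,"dy":0,"dz":0,"twist":0,"fingers":1}]}}

```text
clock: 20.48
eef_pos: [0.5066, -0.1522, 0.1224]
tool_rot: [0.707, 0.708, 0.0, 0.0]
ft_force: [0.4, 0.0, 0.2]
grip_width: 0.0004
grasp_force: 0.0
```

```bash
python3 - <<'E'
from h import *
st(); c=snap('top','top4.png'); bars(c,130,225,240,312,.050)
t=cv2.imread('pics/top4.png'); cv2.imwrite('pics/top4c.png',cv2.resize(t[100:240,140:325],(793,600)))
E
```

```text
t 20.48 pos [ 0.5066 -0.1522  0.1224] rot [[-0.001, 1.0, -0.0], [1.0, 0.001, 0.001]] q [-0.29  0.37 -0.11  1.09  0.    1.28] w 0.0004 F [0.4 0.  0.2]
bar px [273. 209.] mm [505.4  37.2] size [ 42.5 143.4] yaw 89.9
bar px [274. 180.] mm [579.8  36.7] size [ 41.2 143.5] yaw 91.2
bar px [274. 151.] mm [654.8  37.2] size [ 41.5 141.7] yaw 91.1
```

View pics/top4c.png

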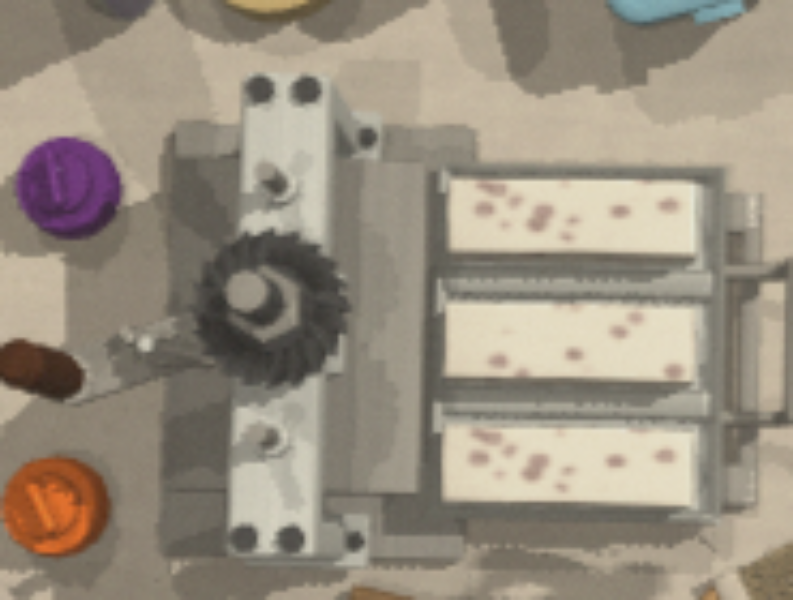

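All three bars sit squarely in their cells. Now I'll push the tray home with shut fingers on the handle.

Call:
{"op": "carry_out", "data": {"plan": [{"dx":4,"dy":25,"dz":0,"twist":0,"fingers":1},{"dx":8,"dy":50,"dz":0,"twist":0,"fingers":1},{"dx":8,"dy":75,"dz":10,"twist":0,"fingers":1},{"dx":8,"dy":75,"dz":45,"twist":0,"fingers":1},{"dx":8,"dy":75,"dz":84,"twist":0,"fingers":1}]}}

```text
clock: 20.95
eef_pos: [0.5864, -0.1433, 0.0399]
tool_rot: [0.707, 0.707, 0.002, 0.004]
ft_force: [-0.6, 0.1, -0.4]
grip_width: 0.0002
grasp_force: 0.0
```

Call:
{"op": "carry_out", "data": {"plan": [{"dx":20,"dy":0,"dz":0,"twist":0,"fingers":1},{"dx":28,"dy":0,"dz":0,"twist":0,"fingers":1},{"dx":38,"dy":0,"dz":0,"twist":0,"fingers":1},{"dx":50,"dy":0,"dz":0,"twist":0,"fingers":1},{"dx":62,"dy":0,"dz":0,"twist":0,"fingers":1}]}}

```text
clock: 21.37
eef_pos: [0.5824, -0.0808, 0.0396]
tool_rot: [0.707, 0.707, 0.0, 0.001]
ft_force: [-0.6, -1.7, -3.4]
grip_width: -0.0002
grasp_force: 1.6
```

Call:
{"op": "carry_out", "data": {"plan": [{"dx":13,"dy":0,"dz":0,"twist":0,"fingers":1},{"dx":26,"dy":0,"dz":0,"twist":0,"fingers":1},{"dx":40,"dy":0,"dz":0,"twist":0,"fingers":1},{"dx":54,"dy":0,"dz":0,"twist":0,"fingers":1},{"dx":68,"dy":0,"dz":0,"twist":0,"fingers":1}]}}

```text
clock: 21.78
eef_pos: [0.5823, -0.0111, 0.0394]
tool_rot: [0.707, 0.707, 0.001, 0.001]
ft_force: [-0.3, -4.0, 1.9]
grip_width: 0.0002
grasp_force: 1.7
```

Call:
{"op": "carry_out", "data": {"plan": [{"dx":12,"dy":0,"dz":0,"twist":0,"fingers":1},{"dx":23,"dy":0,"dz":0,"twist":0,"fingers":1},{"dx":32,"dy":0,"dz":0,"twist":0,"fingers":1},{"dx":40,"dy":0,"dz":0,"twist":0,"fingers":1},{"dx":46,"dy":0,"dz":0,"twist":0,"fingers":1}]}}

```text
clock: 22.2
eef_pos: [0.5818, 0.0345, 0.0383]
tool_rot: [0.707, 0.707, 0.0, 0.0]
ft_force: [0.7, -2.0, 0.9]
grip_width: 0.0002
grasp_force: 1.3
```

Contact is steady at about 2–4 N. I'll go on gently to the stop.

Call:
{"op": "carry_out", "data": {"plan": [{"dx":4,"dy":0,"dz":0,"twist":0,"fingers":1},{"dx":8,"dy":0,"dz":0,"twist":0,"fingers":1},{"dx":12,"dy":0,"dz":0,"twist":0,"fingers":1},{"dx":15,"dy":0,"dz":0,"twist":0,"fingers":1},{"dx":17,"dy":0,"dz":0,"twist":0,"fingers":1}]}}

```text
clock: 22.62
eef_pos: [0.5815, 0.0505, 0.0382]
tool_rot: [0.707, 0.707, 0.0, -0.0]
ft_force: [0.9, -2.6, 0.5]
grip_width: -0.0
grasp_force: 1.1
```

Call:
{"op": "carry_out", "data": {"plan": [{"dx":1,"dy":0,"dz":0,"twist":0,"fingers":1},{"dx":1,"dy":0,"dz":0,"twist":0,"fingers":1},{"dx":2,"dy":0,"dz":0,"twist":0,"fingers":1},{"dx":2,"dy":0,"dz":0,"twist":0,"fingers":1},{"dx":2,"dy":0,"dz":0,"twist":0,"fingers":1}]}}

```text
clock: 23.03
eef_pos: [0.5813, 0.0523, 0.0381]
tool_rot: [0.707, 0.707, -0.0, -0.0]
ft_force: [1.1, -1.9, 0.4]
grip_width: 0.0
grasp_force: 0.7
```

Call:
{"op": "carry_out", "data": {"plan": [{"dx":1,"dy":0,"dz":0,"twist":0,"fingers":1},{"dx":1,"dy":0,"dz":0,"twist":0,"fingers":1},{"dx":2,"dy":0,"dz":0,"twist":0,"fingers":1},{"dx":2,"dy":0,"dz":0,"twist":0,"fingers":1},{"dx":2,"dy":0,"dz":0,"twist":0,"fingers":1}]}}

```text
clock: 23.45
eef_pos: [0.5813, 0.0544, 0.0382]
tool_rot: [0.707, 0.707, -0.0, -0.0]
ft_force: [0.5, -1.3, -1.8]
grip_width: 0.0002
grasp_force: 0.9
```

Call:
{"op": "carry_out", "data": {"plan": [{"dx":1,"dy":0,"dz":0,"twist":0,"fingers":1},{"dx":2,"dy":0,"dz":0,"twist":0,"fingers":1},{"dx":3,"dy":0,"dz":0,"twist":0,"fingers":1},{"dx":3,"dy":0,"dz":0,"twist":0,"fingers":1},{"dx":3,"dy":0,"dz":0,"twist":0,"fingers":1}]}}

```text
clock: 23.87
eef_pos: [0.5813, 0.0546, 0.0382]
tool_rot: [0.708, 0.707, -0.002, 0.002]
ft_force: [0.0, -9.3, -0.7]
grip_width: -0.0
grasp_force: 4.6
```

Call:
{"op": "carry_out", "data": {"plan": [{"dx":1,"dy":0,"dz":0,"twist":0,"fingers":1},{"dx":2,"dy":0,"dz":0,"twist":0,"fingers":1},{"dx":3,"dy":0,"dz":0,"twist":0,"fingers":1},{"dx":3,"dy":0,"dz":0,"twist":0,"fingers":1},{"dx":3,"dy":0,"dz":0,"twist":0,"fingers":1}]}}

```text
clock: 24.28
eef_pos: [0.5813, 0.0547, 0.0383]
tool_rot: [0.708, 0.706, -0.004, 0.004]
ft_force: [0.9, -16.3, 1.0]
grip_width: -0.0002
grasp_force: 8.1
```

Call:
{"op": "carry_out", "data": {"plan": [{"dx":1,"dy":0,"dz":0,"twist":0,"fingers":1},{"dx":2,"dy":0,"dz":0,"twist":0,"fingers":1},{"dx":2,"dy":0,"dz":0,"twist":0,"fingers":1},{"dx":2,"dy":0,"dz":0,"twist":0,"fingers":1},{"dx":2,"dy":0,"dz":0,"twist":0,"fingers":1}]}}

```text
clock: 24.7
eef_pos: [0.5813, 0.0547, 0.0383]
tool_rot: [0.709, 0.705, -0.005, 0.005]
ft_force: [0.3, -21.4, 1.3]
grip_width: 0.0001
grasp_force: 10.4
```

The tray stopped at TCP y = 54.7 mm and the force rose to 21 N with no further movement, so it is home. I'll retract and go to the lever grip.

Call:
{"op": "carry_out", "data": {"plan": [{"dx":-10,"dy":0,"dz":0,"twist":0,"fingers":1},{"dx":-30,"dy":0,"dz":0,"twist":0,"fingers":1},{"dx":-40,"dy":0,"dz":-30,"twist":0,"fingers":1},{"dx":-40,"dy":0,"dz":-70,"twist":0,"fingers":1},{"dx":-40,"dy":0,"dz":-110,"twist":0,"fingers":1}]}}

```text
clock: 25.12
eef_pos: [0.5799, 0.0224, 0.1481]
tool_rot: [0.707, 0.707, -0.001, -0.002]
ft_force: [0.6, 0.1, -0.1]
grip_width: -0.0001
grasp_force: 0.0
```

Call:
{"op": "carry_out", "data": {"plan": [{"dx":0,"dy":0,"dz":-38,"twist":-7,"fingers":1},{"dx":0,"dy":0,"dz":-75,"twist":-14,"fingers":1},{"dx":0,"dy":0,"dz":-98,"twist":-21,"fingers":1},{"dx":0,"dy":0,"dz":-98,"twist":-28,"fingers":1},{"dx":0,"dy":0,"dz":-98,"twist":-35,"fingers":1}]}}

```text
clock: 25.53
eef_pos: [0.5827, 0.0235, 0.2492]
tool_rot: [0.459, 0.889, 0.002, 0.002]
ft_force: [-0.0, 0.2, -1.0]
grip_width: -0.0004
grasp_force: 0.0
```

Call:
{"op": "carry_out", "data": {"plan": [{"dx":0,"dy":0,"dz":0,"twist":-7,"fingers":1},{"dx":0,"dy":0,"dz":0,"twist":-14,"fingers":1},{"dx":0,"dy":0,"dz":0,"twist":-21,"fingers":1},{"dx":0,"dy":0,"dz":0,"twist":-22,"fingers":1},{"dx":0,"dy":0,"dz":0,"twist":-22,"fingers":1}]}}

```text
clock: 25.95
eef_pos: [0.5814, 0.0231, 0.2463]
tool_rot: [0.285, 0.959, 0.001, -0.0]
ft_force: [0.5, 0.2, 0.5]
grip_width: -0.0002
grasp_force: 0.0
```

```bash
python3 - <<'E'
from h import *
o=st(); c=snap('top','top5.png')
hsv=cv2.cvtColor(c['image'],cv2.COLOR_RGB2HSV)
# dark brown grip
m=((hsv[...,2]<110)&(hsv[...,1]>110)).astype(np.uint8); q=np.zeros_like(m); q[160:215,134:175]=m[160:215,134:175]
v,u=np.nonzero(q); print('grip blob',u.min(),u.max(),v.min(),v.max(),len(u))
n,l,s,ce=cv2.connectedComponentsWithStats(q); print(s,ce)
top=onz(c,u.min()+4.5,v[u<u.min()+5].mean(),.217)*1000
print('top',top)
Rm=R.from_quat(o['tool_rot']).as_matrix()
for S in ([582,198],):
    d=top[:2]-S; th=np.arctan2(-d[0],d[1]); print('theta',th,np.hypot(*d))
t=cv2.imread('pics/top5.png'); cv2.imwrite('pics/top5c.png',cv2.resize(t[110:250,130:316],(797,600)))
E
```

```text
t 25.95 pos [0.5814 0.0231 0.2463] rot [[-0.838, 0.546, 0.001], [0.546, 0.838, 0.001]] q [0.04 0.4  0.27 1.44 0.   0.62] w -0.0002 F [0.5 0.2 0.5]
grip blob 139 164 180 214 171
[[     0      0    560    420 235029]
 [   139    180     20     12    156]
 [   159    208      6      7     15]] [[279.59465002 209.51600866]
 [148.19871795 185.17948718]
 [162.         211.6       ]]
top [544.03403495 311.38533963 217.        ]
theta 0.3231060831334425 119.57278012080485
```

View pics/top5c.png

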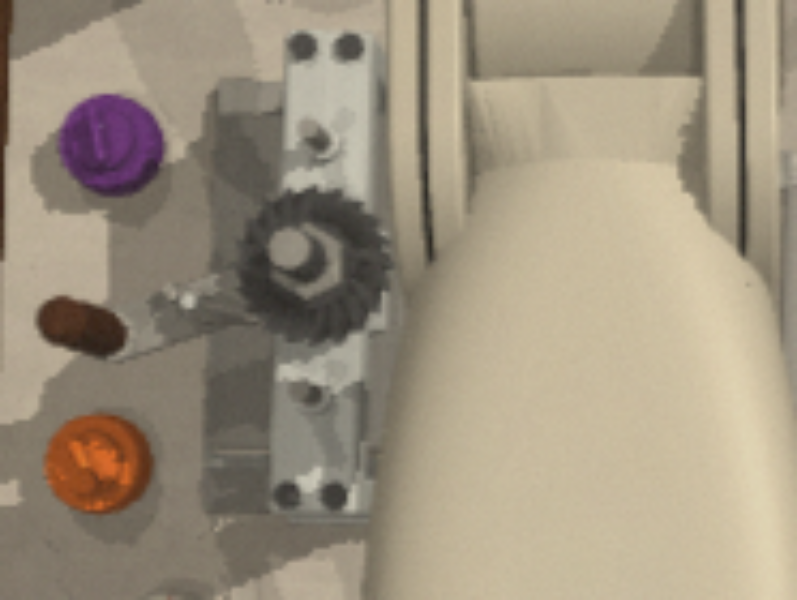

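The lever is unmoved, with its grip at (544,311) mm and a radius of 119.6 mm. I'll grasp it.

Call:
{"op": "carry_out", "data": {"plan": [{"dx":19,"dy":22,"dz":0,"twist":0,"fingers":1},{"dx":38,"dy":44,"dz":0,"twist":0,"fingers":1},{"dx":56,"dy":66,"dz":0,"twist":0,"fingers":1},{"dx":75,"dy":88,"dz":0,"twist":0,"fingers":1},{"dx":94,"dy":110,"dz":0,"twist":0,"fingers":1}]}}

```text
clock: 26.42
eef_pos: [0.5622, 0.1672, 0.2463]
tool_rot: [0.285, 0.958, 0.0, -0.0]
ft_force: [0.7, 0.3, 0.1]
grip_width: -0.0004
grasp_force: 0.0
```

Call:
{"op": "carry_out", "data": {"plan": [{"dx":25,"dy":29,"dz":0,"twist":0,"fingers":-0.4},{"dx":50,"dy":58,"dz":0,"twist":0,"fingers":-0.4},{"dx":75,"dy":88,"dz":0,"twist":0,"fingers":-0.4},{"dx":94,"dy":110,"dz":0,"twist":0,"fingers":-0.4},{"dx":94,"dy":110,"dz":0,"twist":0,"fingers":-0.4}]}}

```text
clock: 26.83
eef_pos: [0.5418, 0.3153, 0.2455]
tool_rot: [0.282, 0.96, 0.001, -0.001]
ft_force: [-0.8, -0.8, -0.1]
grip_width: 0.0593
grasp_force: 0.0
```

```bash
python3 - <<'E'
from h import *
st(); snap('wrist','w8.png')
E
```

```text
t 26.83 pos [0.5418 0.3153 0.2455] rot [[-0.841, 0.54, 0.002], [0.54, 0.841, 0.002]] q [0.53 0.5  0.42 1.49 0.   1.1 ] w 0.0593 F [-0.8 -0.8 -0.1]
```

View pics/w8.png

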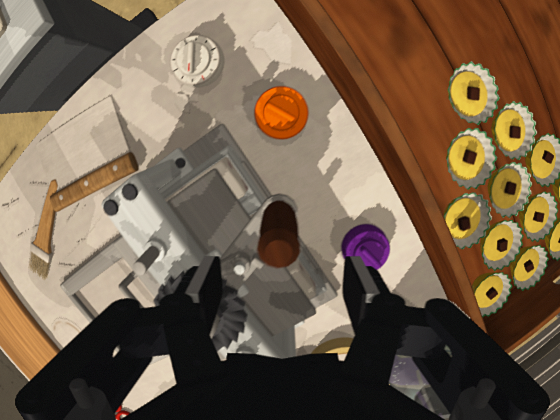

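The view shows the grip's top at about (278,250), between the open fingers. I've now viewed all 14 pictures, so I'll work from numbers from here on.

```bash
python3 - <<'E'
from h import *
o=st(); c=snap('wrist'); Rm=R.from_quat(o['tool_rot']).as_matrix()
for u,v in [(278,250),(278,255)]:
    p=onz(c,u,v,.217,True); print(p, (Rm.T@(p-o['eef_pos']))[:2]*1000)
for u,v in [(194,58)]: print('timer',onz(c,u,v,.038,True))
E
```

```text
t 26.88 pos [0.5424 0.3125 0.2456] rot [[-0.841, 0.542, 0.001], [0.542, 0.841, -0.0]] q [0.52 0.5  0.42 1.49 0.   1.09] w 0.0602 F [-0.1  0.2  0.6]
[0.54377342 0.30789303 0.217     ] [-3.62666464 -3.12010842]
[0.54642145 0.306173   0.217     ] [-6.78426311 -3.13143501]
timer [0.37349695 0.30702006 0.038     ]
```

Call:
{"op": "carry_out", "data": {"plan": [{"dx":-3,"dy":-2,"dz":15,"twist":0,"fingers":-0.4},{"dx":-3,"dy":-2,"dz":35,"twist":0,"fingers":-0.4},{"dx":-3,"dy":-2,"dz":55,"twist":0,"fingers":-0.4},{"dx":-3,"dy":-2,"dz":68,"twist":0,"fingers":-0.4},{"dx":-3,"dy":-2,"dz":70,"twist":0,"fingers":-0.4}]}}

```text
clock: 27.35
eef_pos: [0.5438, 0.3032, 0.1732]
tool_rot: [0.286, 0.958, -0.002, -0.002]
ft_force: [-0.4, -0.5, -0.7]
grip_width: 0.0595
grasp_force: 0.0
```

Call:
{"op": "carry_out", "data": {"plan": [{"dx":0,"dy":0,"dz":0,"twist":0,"fingers":-0.4},{"dx":0,"dy":0,"dz":0,"twist":0,"fingers":1},{"dx":0,"dy":0,"dz":0,"twist":0,"fingers":1},{"dx":0,"dy":0,"dz":0,"twist":0,"fingers":1},{"dx":0,"dy":0,"dz":0,"twist":0,"fingers":1}]}}

```text
clock: 27.77
eef_pos: [0.546, 0.3065, 0.1782]
tool_rot: [0.284, 0.959, 0.001, 0.001]
ft_force: [0.1, 0.3, 4.3]
grip_width: 0.0237
grasp_force: 58.6
```

```bash
cat >> h.py <<'E'
def arc(th0,th1,n,S=(582,198),r=120,yaw=None):
    """tool-frame shifts from lever angle th0 to th1 in n rows"""
    o=bot.get_obs(); Rm=R.from_quat(o['tool_rot']).as_matrix()
    p=lambda t:np.array([S[0]-r*np.sin(t),S[1]+r*np.cos(t),0])
    for t in np.linspace(th0,th1,n+1)[1:]: print(round(t,3),np.round((Rm.T@(p(t)-p(th0)))[:2],0))
def theta(S=(582,198)):
    p=bot.get_obs()['eef_pos']*1000; d=p[:2]-S; print('theta',np.arctan2(-d[0],d[1]),'r',np.hypot(*d))
E
python3 - <<'E'
from h import *
st(); theta(); 
arc(0.32,1.1,10); arc(1.1,1.85,10)
E
```

```text
t 27.77 pos [0.546  0.3065 0.1782] rot [[-0.839, 0.545, -0.001], [0.545, 0.839, 0.003]] q [0.51 0.51 0.27 1.32 0.   1.09] w 0.0237 F [0.1 0.3 4.3]
theta 0.3207837613538475 r 114.32802002368366
0.398 [ 6. -8.]
0.476 [ 11. -15.]
0.554 [ 15. -24.]
0.632 [ 18. -32.]
0.71 [ 21. -41.]
0.788 [ 24. -50.]
0.866 [ 25. -60.]
0.944 [ 26. -69.]
1.022 [ 26. -78.]
1.1 [ 26. -88.]
1.175 [-1. -9.]
1.25 [ -3. -18.]
1.325 [ -6. -26.]
1.4 [ -9. -35.]
1.475 [-13. -43.]
1.55 [-17. -51.]
1.625 [-22. -58.]
1.7 [-28. -65.]
1.775 [-34. -72.]
1.85 [-41. -78.]
```

Call:
{"op": "carry_out", "data": {"plan": [{"dx":11,"dy":-15,"dz":0,"twist":0,"fingers":1},{"dx":18,"dy":-32,"dz":0,"twist":0,"fingers":1},{"dx":24,"dy":-50,"dz":0,"twist":0,"fingers":1},{"dx":26,"dy":-69,"dz":0,"twist":0,"fingers":1},{"dx":26,"dy":-88,"dz":0,"twist":0,"fingers":1}]}}

```text
clock: 28.18
eef_pos: [0.4805, 0.2444, 0.1783]
tool_rot: [0.285, 0.959, 0.001, 0.007]
ft_force: [18.8, -6.7, -4.0]
grip_width: 0.0236
grasp_force: 58.9
```

```bash
python3 - <<'E'
from h import *
st(); theta()
E
```

```text
t 28.18 pos [0.4805 0.2444 0.1783] rot [[-0.838, 0.546, -0.013], [0.546, 0.838, 0.005]] q [ 0.48  0.34 -0.    1.22 -0.01  1.05] w 0.0236 F [18.8 -6.7 -4. ]
theta 1.1418008710999437 r 111.6624896912947
```

The pull is about 20 N radially outward, so I'll ease the arc inward by 4 mm and continue.

Call:
{"op": "carry_out", "data": {"plan": [{"dx":-6,"dy":-17,"dz":0,"twist":0,"fingers":1},{"dx":-13,"dy":-34,"dz":0,"twist":0,"fingers":1},{"dx":-21,"dy":-50,"dz":0,"twist":0,"fingers":1},{"dx":-32,"dy":-64,"dz":0,"twist":0,"fingers":1},{"dx":-43,"dy":-76,"dz":0,"twist":0,"fingers":1}]}}

```text
clock: 28.6
eef_pos: [0.4751, 0.1599, 0.1783]
tool_rot: [0.284, 0.959, 0.003, 0.005]
ft_force: [15.1, 7.0, -7.4]
grip_width: 0.0238
grasp_force: 59.3
```

```bash
python3 - <<'E'
from h import *
st(); theta()
# circle through the two held poses and this one, radius 120 -> TCP-track centre
from scipy.optimize import least_squares
P=np.array([[546,306.5],[480.5,244.4],bot.get_obs()['eef_pos'][:2]*1000])
s=least_squares(lambda c:np.hypot(*(P-c).T)-120,[582,195]); print('track centre',s.x,s.fun)
E
```

```text
t 28.6 pos [0.4751 0.1599 0.1783] rot [[-0.839, 0.545, -0.008], [0.545, 0.839, 0.009]] q [ 0.32  0.26 -0.11  1.19 -0.    0.9 ] w 0.0238 F [15.1  7.  -7.4]
theta 1.9130205882491909 r 113.51224269556003
track centre [589.83902335 194.83044842] [-0.0335517   0.05066627 -0.03541885]
```

```bash
cat >> h.py <<'E'
def arcs(cmd,ths,S=(589.8,194.8),r=120):
    """rows (tool frame, 5 per call, each call relative to the previous call's end) along lever angles"""
    cmd=np.array(cmd,float); o=bot.get_obs(); Rm=np.array([[-.839,.545],[.545,.839]])
    for i in range(0,len(ths),5):
        q=[np.round(Rm@(np.array([S[0]-r*np.sin(t),S[1]+r*np.cos(t)])-cmd)) for t in ths[i:i+5]]
        print([a.tolist() for a in q]); cmd=cmd+Rm.T@q[-1]
    print('cmd end',cmd.round(1))
E
python3 - <<'E'
from h import *
print('back');arcs([470.9,159.6],np.linspace(1.866,.04,11)[1:])
print('fwd');arcs([589.8-120*np.sin(.04),194.8+120*np.cos(.04)],np.linspace(.04,1.86,11)[1:])
E
```

```text
back
[[12.0, 18.0], [24.0, 36.0], [33.0, 56.0], [38.0, 77.0], [39.0, 99.0]]
[[-3.0, 22.0], [-9.0, 43.0], [-20.0, 62.0], [-34.0, 79.0], [-50.0, 93.0]]
cmd end [584.8 314.7]
fwd
[[17.0, -14.0], [30.0, -31.0], [41.0, -50.0], [48.0, -71.0], [51.0, -93.0]]
[[-1.0, -21.0], [-6.0, -43.0], [-15.0, -63.0], [-27.0, -81.0], [-43.0, -96.0]]
cmd end [475.3 160.5]
```

Call:
{"op": "carry_out", "data": {"plan": [{"dx":12,"dy":18,"dz":0,"twist":0,"fingers":1},{"dx":24,"dy":36,"dz":0,"twist":0,"fingers":1},{"dx":33,"dy":56,"dz":0,"twist":0,"fingers":1},{"dx":38,"dy":77,"dz":0,"twist":0,"fingers":1},{"dx":39,"dy":99,"dz":0,"twist":0,"fingers":1}]}}

```text
clock: 29.02
eef_pos: [0.4919, 0.264, 0.1781]
tool_rot: [0.284, 0.959, 0.0, 0.002]
ft_force: [2.3, -3.5, 3.7]
grip_width: 0.0236
grasp_force: 60.8
```

Call:
{"op": "carry_out", "data": {"plan": [{"dx":-3,"dy":22,"dz":0,"twist":0,"fingers":1},{"dx":-9,"dy":43,"dz":0,"twist":0,"fingers":1},{"dx":-20,"dy":62,"dz":0,"twist":0,"fingers":1},{"dx":-34,"dy":79,"dz":0,"twist":0,"fingers":1},{"dx":-50,"dy":93,"dz":0,"twist":0,"fingers":1}]}}

```text
clock: 29.43
eef_pos: [0.5848, 0.315, 0.1782]
tool_rot: [0.283, 0.959, 0.0, 0.001]
ft_force: [-2.2, -4.3, 6.5]
grip_width: 0.0235
grasp_force: 61.1
```

```bash
python3 - <<'E'
from h import *
st(); theta((589.8,194.8))
E
```

```text
t 29.43 pos [0.5848 0.315  0.1782] rot [[-0.839, 0.543, -0.002], [0.543, 0.839, 0.001]] q [ 0.49  0.6   0.41  1.38 -0.    1.07] w 0.0235 F [-2.2 -4.3  6.5]
theta 0.0417599956294346 r 120.25601743029496
```

Call:
{"op": "carry_out", "data": {"plan": [{"dx":17,"dy":-14,"dz":0,"twist":0,"fingers":1},{"dx":30,"dy":-31,"dz":0,"twist":0,"fingers":1},{"dx":41,"dy":-50,"dz":0,"twist":0,"fingers":1},{"dx":48,"dy":-71,"dz":0,"twist":0,"fingers":1},{"dx":51,"dy":-93,"dz":0,"twist":0,"fingers":1}]}}

```text
clock: 29.85
eef_pos: [0.492, 0.2642, 0.1782]
tool_rot: [0.284, 0.959, 0.001, 0.003]
ft_force: [6.3, -1.3, 3.3]
grip_width: 0.0235
grasp_force: 60.8
```

Call:
{"op": "carry_out", "data": {"plan": [{"dx":-1,"dy":-21,"dz":0,"twist":0,"fingers":1},{"dx":-6,"dy":-43,"dz":0,"twist":0,"fingers":1},{"dx":-15,"dy":-63,"dz":0,"twist":0,"fingers":1},{"dx":-27,"dy":-81,"dz":0,"twist":0,"fingers":1},{"dx":-43,"dy":-96,"dz":0,"twist":0,"fingers":1}]}}

```text
clock: 30.27
eef_pos: [0.4752, 0.1604, 0.1782]
tool_rot: [0.283, 0.959, 0.002, 0.002]
ft_force: [3.1, 3.9, 1.2]
grip_width: 0.0234
grasp_force: 60.8
```

Call:
{"op": "carry_out", "data": {"plan": [{"dx":16,"dy":15,"dz":0,"twist":0,"fingers":1},{"dx":28,"dy":33,"dz":0,"twist":0,"fingers":1},{"dx":37,"dy":53,"dz":0,"twist":0,"fingers":1},{"dx":42,"dy":75,"dz":0,"twist":0,"fingers":1},{"dx":43,"dy":96,"dz":0,"twist":0,"fingers":1}]}}

```text
clock: 30.68
eef_pos: [0.4921, 0.2643, 0.1782]
tool_rot: [0.284, 0.959, 0.0, 0.003]
ft_force: [5.3, -5.4, 4.5]
grip_width: 0.0239
grasp_force: 60.8
```

Call:
{"op": "carry_out", "data": {"plan": [{"dx":-3,"dy":22,"dz":0,"twist":0,"fingers":1},{"dx":-10,"dy":43,"dz":0,"twist":0,"fingers":1},{"dx":-21,"dy":62,"dz":0,"twist":0,"fingers":1},{"dx":-34,"dy":79,"dz":0,"twist":0,"fingers":1},{"dx":-51,"dy":93,"dz":0,"twist":0,"fingers":1}]}}

```text
clock: 31.1
eef_pos: [0.5847, 0.3149, 0.1782]
tool_rot: [0.283, 0.959, 0.0, 0.001]
ft_force: [-0.6, -3.5, 7.3]
grip_width: 0.0235
grasp_force: 61.2
```

```bash
python3 - <<'E'
from h import *
st(); theta((589.8,194.8)); arcs([584.8,314.7],np.linspace(.04,1.86,26)[1:])
E
```

```text
t 31.1 pos [0.5847 0.3149 0.1782] rot [[-0.839, 0.543, -0.002], [0.543, 0.839, 0.001]] q [ 0.49  0.6   0.41  1.38 -0.    1.07] w 0.0235 F [-0.6 -3.5  7.3]
theta 0.042627349692874524 r 120.20107509774465
[[7.0, -5.0], [13.0, -11.0], [19.0, -17.0], [25.0, -24.0], [30.0, -31.0]]
[[5.0, -7.0], [9.0, -15.0], [12.0, -23.0], [15.0, -31.0], [17.0, -40.0]]
[[2.0, -8.0], [3.0, -17.0], [3.0, -26.0], [3.0, -35.0], [2.0, -43.0]]
[[-1.0, -9.0], [-3.0, -17.0], [-6.0, -26.0], [-9.0, -34.0], [-13.0, -41.0]]
[[-5.0, -8.0], [-10.0, -15.0], [-15.0, -22.0], [-21.0, -28.0], [-28.0, -34.0]]
cmd end [475.1 160.5]
```

Call:
{"op": "carry_out", "data": {"plan": [{"dx":7,"dy":-5,"dz":0,"twist":0,"fingers":1},{"dx":13,"dy":-11,"dz":0,"twist":0,"fingers":1},{"dx":19,"dy":-17,"dz":0,"twist":0,"fingers":1},{"dx":25,"dy":-24,"dz":0,"twist":0,"fingers":1},{"dx":30,"dy":-31,"dz":0,"twist":0,"fingers":1}]}}

```text
clock: 31.52
eef_pos: [0.5428, 0.3052, 0.1782]
tool_rot: [0.284, 0.959, 0.001, 0.002]
ft_force: [1.5, -0.1, 3.6]
grip_width: 0.0236
grasp_force: 60.9
```

Call:
{"op": "carry_out", "data": {"plan": [{"dx":5,"dy":-7,"dz":0,"twist":0,"fingers":1},{"dx":9,"dy":-15,"dz":0,"twist":0,"fingers":1},{"dx":12,"dy":-23,"dz":0,"twist":0,"fingers":1},{"dx":15,"dy":-31,"dz":0,"twist":0,"fingers":1},{"dx":17,"dy":-40,"dz":0,"twist":0,"fingers":1}]}}

```text
clock: 31.93
eef_pos: [0.5067, 0.2811, 0.1782]
tool_rot: [0.284, 0.959, 0.002, 0.002]
ft_force: [1.6, 1.0, 4.1]
grip_width: 0.0239
grasp_force: 60.9
```

Call:
{"op": "carry_out", "data": {"plan": [{"dx":2,"dy":-8,"dz":0,"twist":0,"fingers":1},{"dx":3,"dy":-17,"dz":0,"twist":0,"fingers":1},{"dx":3,"dy":-26,"dz":0,"twist":0,"fingers":1},{"dx":3,"dy":-26,"dz":0,"twist":0,"fingers":1},{"dx":3,"dy":-26,"dz":0,"twist":0,"fingers":1}]}}

```text
clock: 32.35
eef_pos: [0.4893, 0.2598, 0.1781]
tool_rot: [0.284, 0.959, 0.001, 0.001]
ft_force: [0.0, 0.8, 6.4]
grip_width: 0.0237
grasp_force: 61.3
```

```bash
python3 - <<'E'
from h import *
st(); theta((589.8,194.8))
E
```

```text
t 32.35 pos [0.4893 0.2598 0.1781] rot [[-0.839, 0.545, -0.001], [0.545, 0.839, 0.002]] q [ 0.49  0.37  0.05  1.24 -0.    1.06] w 0.0237 F [0.  0.8 6.4]
theta 0.9964031417798002 r 119.72023448024932
```

Call:
{"op": "carry_out", "data": {"plan": [{"dx":0,"dy":-9,"dz":0,"twist":0,"fingers":1},{"dx":-1,"dy":-17,"dz":0,"twist":0,"fingers":1},{"dx":-1,"dy":-17,"dz":0,"twist":0,"fingers":1},{"dx":-1,"dy":-17,"dz":0,"twist":0,"fingers":1},{"dx":-1,"dy":-17,"dz":0,"twist":0,"fingers":1}]}}

```text
clock: 32.77
eef_pos: [0.4813, 0.2452, 0.1781]
tool_rot: [0.284, 0.959, 0.001, 0.001]
ft_force: [-0.1, -0.0, 8.1]
grip_width: 0.0235
grasp_force: 61.3
```

Call:
{"op": "carry_out", "data": {"plan": [{"dx":-1,"dy":-9,"dz":0,"twist":0,"fingers":1},{"dx":-3,"dy":-17,"dz":0,"twist":0,"fingers":1},{"dx":-3,"dy":-17,"dz":0,"twist":0,"fingers":1},{"dx":-3,"dy":-17,"dz":0,"twist":0,"fingers":1},{"dx":-3,"dy":-17,"dz":0,"twist":0,"fingers":1}]}}

```text
clock: 33.18
eef_pos: [0.4752, 0.2294, 0.1781]
tool_rot: [0.284, 0.959, 0.001, 0.002]
ft_force: [1.3, -0.4, 6.2]
grip_width: 0.0238
grasp_force: 61.2
```

```bash
python3 - <<'E'
from h import *
st(); theta((589.8,194.8))
E
```

```text
t 33.18 pos [0.4752 0.2294 0.1781] rot [[-0.838, 0.545, -0.003], [0.545, 0.838, 0.003]] q [ 0.45  0.32 -0.03  1.22 -0.    1.03] w 0.0238 F [ 1.3 -0.4  6.2]
theta 1.2778311902338155 r 119.67323445902144
```

Call:
{"op": "carry_out", "data": {"plan": [{"dx":-3,"dy":-9,"dz":0,"twist":0,"fingers":1},{"dx":-6,"dy":-17,"dz":0,"twist":0,"fingers":1},{"dx":-6,"dy":-17,"dz":0,"twist":0,"fingers":1},{"dx":-6,"dy":-17,"dz":0,"twist":0,"fingers":1},{"dx":-6,"dy":-17,"dz":0,"twist":0,"fingers":1}]}}

```text
clock: 33.6
eef_pos: [0.4719, 0.2154, 0.1781]
tool_rot: [0.283, 0.959, 0.005, 0.001]
ft_force: [3.5, 10.3, 2.1]
grip_width: 0.0233
grasp_force: 60.9
```

Call:
{"op": "carry_out", "data": {"plan": [{"dx":-4,"dy":-8,"dz":0,"twist":0,"fingers":1},{"dx":-4,"dy":-8,"dz":0,"twist":0,"fingers":1},{"dx":-9,"dy":-16,"dz":0,"twist":0,"fingers":1},{"dx":-9,"dy":-16,"dz":0,"twist":0,"fingers":1},{"dx":-9,"dy":-16,"dz":0,"twist":0,"fingers":1}]}}

```text
clock: 34.02
eef_pos: [0.4702, 0.2009, 0.178]
tool_rot: [0.282, 0.959, 0.008, -0.0]
ft_force: [2.2, 21.6, -0.7]
grip_width: 0.0233
grasp_force: 61.0
```

```bash
python3 - <<'E'
from h import *
st(); theta((589.8,194.8))
E
```

```text
t 34.02 pos [0.4702 0.2009 0.178 ] rot [[-0.841, 0.541, 0.005], [0.541, 0.841, 0.016]] q [ 0.4   0.28 -0.08  1.2   0.01  0.97] w 0.0233 F [ 2.2 21.6 -0.7]
theta 1.5200949178443917 r 119.79282753923772
```

Call:
{"op": "carry_out", "data": {"plan": [{"dx":-4,"dy":-7,"dz":0,"twist":0,"fingers":1},{"dx":-4,"dy":-7,"dz":0,"twist":0,"fingers":1},{"dx":-4,"dy":-7,"dz":0,"twist":0,"fingers":1},{"dx":-4,"dy":-7,"dz":0,"twist":0,"fingers":1},{"dx":-4,"dy":-7,"dz":0,"twist":0,"fingers":1}]}}

```text
clock: 34.43
eef_pos: [0.47, 0.1948, 0.178]
tool_rot: [0.281, 0.96, 0.01, -0.001]
ft_force: [2.1, 26.5, -2.0]
grip_width: 0.0232
grasp_force: 61.1
```

```bash
python3 - <<'E'
from h import *
st(); theta((589.8,194.8)); c=snap('top'); s=snap('scene','s2.png')
# spindle top in the scene view: where it should be with the plate raised / pressed
for z in (.207,.187): print(proj(s,[.583,.198,z]),proj(c,[.583,.198,z]))
E
```

```text
t 34.43 pos [0.47   0.1948 0.178 ] rot [[-0.842, 0.54, 0.007], [0.54, 0.842, 0.019]] q [ 0.38  0.28 -0.09  1.19  0.02  0.95] w 0.0232 F [ 2.1 26.5 -2. ]
theta 1.5711767359756696 r 119.82796346403006
[234.23992384 147.53343682] [197.47718807 168.22167915]
[234.73792111 154.02512165] [199.48934032 169.57438899]
```

```bash
python3 - <<'E'
from h import *
a=cv2.imread('pics/scene0.png',0);b=cv2.imread('pics/s2.png',0); t0=cv2.imread('pics/top0.png',0)
for u in (233,236): print(u,'\n',a[140:170,u].tolist(),'\n',b[140:170,u].tolist())
# top view: spindle tip patch shift (tip moves ~ (2.0,1.35) px for 20 mm)
c=snap('top'); t=cv2.cvtColor(c['image'],cv2.COLOR_RGB2GRAY)
for nm,im in (('0',t0),('now',t)): print(nm,'\n',im[168,188:212].tolist())
E
```

```text
233 
 [99, 78, 81, 80, 74, 73, 74, 116, 172, 161, 84, 55, 75, 78, 68, 65, 65, 65, 61, 71, 78, 59, 70, 132, 149, 135, 120, 111, 90, 68] 
 [102, 77, 85, 81, 77, 80, 74, 77, 79, 83, 92, 83, 77, 103, 173, 167, 134, 78, 73, 56, 59, 62, 92, 158, 155, 155, 133, 101, 116, 60]
236 
 [84, 79, 79, 79, 79, 67, 92, 142, 173, 158, 112, 79, 100, 81, 80, 89, 88, 84, 83, 95, 85, 79, 100, 136, 148, 123, 119, 90, 86, 70] 
 [84, 83, 79, 81, 79, 75, 80, 82, 88, 91, 85, 79, 70, 105, 177, 169, 151, 90, 83, 88, 97, 72, 92, 159, 145, 104, 153, 108, 106, 56]
0 
 [75, 68, 72, 64, 88, 130, 145, 146, 149, 153, 154, 152, 153, 148, 101, 75, 74, 88, 132, 141, 137, 112, 82, 73]
now 
 [72, 66, 62, 66, 67, 96, 101, 131, 139, 140, 144, 147, 145, 148, 147, 142, 99, 92, 116, 120, 112, 108, 85, 76]
```

The spindle tip has come down about 6.4 px, from row 147.0 to 153.3. That is 19–20 mm, and the resistance on the lever is solid, so the plate bears on the bars. I'll swing the lever back.

```bash
python3 - <<'E'
from h import *
arcs([468.9,185.9],np.linspace(1.644,.02,11)[1:])
E
```

```text
[[10.0, 17.0], [17.0, 35.0], [22.0, 54.0], [23.0, 73.0], [22.0, 93.0]]
[[-5.0, 19.0], [-13.0, 37.0], [-23.0, 53.0], [-36.0, 67.0], [-51.0, 80.0]]
cmd end [587.5 315.2]
```

Call:
{"op": "carry_out", "data": {"plan": [{"dx":10,"dy":17,"dz":0,"twist":0,"fingers":1},{"dx":17,"dy":35,"dz":0,"twist":0,"fingers":1},{"dx":22,"dy":54,"dz":0,"twist":0,"fingers":1},{"dx":23,"dy":73,"dz":0,"twist":0,"fingers":1},{"dx":22,"dy":93,"dz":0,"twist":0,"fingers":1}]}}

```text
clock: 35.0
eef_pos: [0.5013, 0.2758, 0.1781]
tool_rot: [0.284, 0.959, 0.0, 0.002]
ft_force: [4.1, -5.3, 6.7]
grip_width: 0.0237
grasp_force: 61.5
```

Call:
{"op": "carry_out", "data": {"plan": [{"dx":-5,"dy":19,"dz":0,"twist":0,"fingers":1},{"dx":-13,"dy":37,"dz":0,"twist":0,"fingers":1},{"dx":-23,"dy":53,"dz":0,"twist":0,"fingers":1},{"dx":-36,"dy":67,"dz":0,"twist":0,"fingers":1},{"dx":-51,"dy":80,"dz":0,"twist":0,"fingers":1}]}}

```text
clock: 35.42
eef_pos: [0.5871, 0.315, 0.1781]
tool_rot: [0.283, 0.959, 0.0, 0.001]
ft_force: [-1.8, -4.4, 9.9]
grip_width: 0.0238
grasp_force: 61.6
```

```bash
python3 - <<'E'
from h import *
st(); theta((589.8,194.8))
E
```

```text
t 35.42 pos [0.5871 0.315  0.1781] rot [[-0.839, 0.544, -0.001], [0.544, 0.839, 0.001]] q [ 0.49  0.6   0.42  1.38 -0.    1.07] w 0.0238 F [-1.8 -4.4  9.9]
theta 0.02203770812746022 r 120.26702205965465
```

Call:
{"op": "carry_out", "data": {"plan": [{"dx":0,"dy":0,"dz":0,"twist":0,"fingers":-0.3},{"dx":0,"dy":0,"dz":0,"twist":0,"fingers":-0.3},{"dx":0,"dy":0,"dz":0,"twist":0,"fingers":-0.3},{"dx":0,"dy":0,"dz":-30,"twist":0,"fingers":-0.3},{"dx":0,"dy":0,"dz":-70,"twist":0,"fingers":-0.3}]}}

```text
clock: 35.83
eef_pos: [0.5828, 0.3133, 0.2415]
tool_rot: [0.284, 0.959, -0.004, -0.005]
ft_force: [1.4, 1.3, -0.6]
grip_width: 0.0555
grasp_force: 0.0
```

Call:
{"op": "carry_out", "data": {"plan": [{"dx":30,"dy":-20,"dz":-5,"twist":0,"fingers":-0.3},{"dx":60,"dy":-41,"dz":-5,"twist":0,"fingers":-0.3},{"dx":90,"dy":-62,"dz":-5,"twist":0,"fingers":-0.3},{"dx":120,"dy":-83,"dz":-5,"twist":0,"fingers":-0.3},{"dx":145,"dy":-100,"dz":-5,"twist":0,"fingers":-0.3}]}}

```text
clock: 36.25
eef_pos: [0.4066, 0.3088, 0.2511]
tool_rot: [0.284, 0.959, -0.0, -0.001]
ft_force: [-1.0, 0.6, 0.5]
grip_width: 0.0554
grasp_force: 0.0
```

```bash
cat >> h.py <<'E'
def red(c,box,fish):
    u0,u1,v0,v1=box; h=cv2.cvtColor(c['image'],cv2.COLOR_RGB2HSV).astype(int); a=c['image'].astype(int)
    m=((a[...,0]-np.maximum(a[...,1],a[...,2])>35)&((h[...,0]<7)|(h[...,0]>172))).astype(np.uint8); q=np.zeros_like(m); q[v0:v1,u0:u1]=m[v0:v1,u0:u1]
    n,l,s,ce=cv2.connectedComponentsWithStats(q,connectivity=8)
    for i in range(1,n): print('red',ce[i].round(1),s[i,4],'z.03',(onz(c,*ce[i],.030,fish)[:2]*1000).round(1),'z.044',(onz(c,*ce[i],.044,fish)[:2]*1000).round(1))
E
python3 - <<'E'
from h import *
st(); c=snap('top','t6.png'); hsv=cv2.cvtColor(c['image'],cv2.COLOR_RGB2HSV)
m=((hsv[...,2]<110)&(hsv[...,1]>110)).astype(np.uint8); q=np.zeros_like(m); q[140:205,132:178]=m[140:205,132:178]
n,l,s,ce=cv2.connectedComponentsWithStats(q); print(s[1:],ce[1:].round(1))
for th in (0,.1,.32): print(th,proj(c,[.583-.12*np.sin(th),.197+.12*np.cos(th),.18]).round(1))
red(c,(150,185,240,280),False)
w=snap('wrist','w9.png'); p=np.array([.366,.308,.036]); q=att(w).T@(p-w['eye']); r=np.arctan2(np.hypot(*q[:2]),q[2]); K=np.array(w['intrinsics'])
uv=K[:2,2]+K[0,0]*r*q[:2]/np.hypot(*q[:2]); print('timer expected at',uv)
u,v=uv.astype(int); red(w,(max(u-60,0),u+60,max(v-60,0),v+60),True)
E
```

```text
t 36.25 pos [0.4066 0.3088 0.2511] rot [[-0.839, 0.544, 0.001], [0.544, 0.839, -0.001]] q [0.65 0.26 0.08 1.39 0.   1.22] w 0.0554 F [-1.   0.6  0.5]
[[145 140  11  12  67]
 [154 140   8  10  29]
 [153 140  15  14  31]
 [137 161  20  13 151]
 [150 174   1   1   1]
 [152 174   1   1   1]] [[148.6 145.1]
 [157.6 145.1]
 [162.4 147.3]
 [145.8 167.1]
 [150.  174. ]
 [152.  174. ]]
0 [147.7 169. ]
0.1 [147.7 174.3]
0.32 [149.6 185.7]
timer expected at [266.61578428 154.91580294]
red [268.  169.5] 8 z.03 [381.2 299.6] z.044 [379.7 301.3]
red [278.3 175. ] 3 z.03 [392.9 306. ] z.044 [390.9 307.5]
```

The lever is at about 0. The red features show up at (268,170) for the bar end and (278,175) for the mark. I'll come closer over the timer for a finer measurement.

Call:
{"op": "carry_out", "data": {"plan": [{"dx":15,"dy":-10,"dz":20,"twist":0,"fingers":-0.3},{"dx":33,"dy":-22,"dz":50,"twist":0,"fingers":-0.3},{"dx":33,"dy":-22,"dz":85,"twist":0,"fingers":-0.3},{"dx":33,"dy":-22,"dz":115,"twist":0,"fingers":-0.3},{"dx":33,"dy":-22,"dz":125,"twist":0,"fingers":-0.3}]}}

```text
clock: 36.77
eef_pos: [0.3677, 0.3071, 0.122]
tool_rot: [0.283, 0.959, -0.003, -0.002]
ft_force: [-0.8, -0.7, -0.3]
grip_width: 0.0555
grasp_force: 0.0
```

Call:
{"op": "carry_out", "data": {"plan": [{"dx":0,"dy":0,"dz":0,"twist":0,"fingers":-0.3},{"dx":0,"dy":0,"dz":0,"twist":0,"fingers":-0.3},{"dx":0,"dy":0,"dz":0,"twist":0,"fingers":-0.3},{"dx":0,"dy":0,"dz":0,"twist":0,"fingers":-0.3},{"dx":0,"dy":0,"dz":0,"twist":0,"fingers":-0.3}]}}

```text
clock: 37.18
eef_pos: [0.3718, 0.31, 0.1277]
tool_rot: [0.284, 0.959, 0.001, 0.001]
ft_force: [0.0, -0.3, -0.1]
grip_width: 0.0554
grasp_force: 0.0
```

```bash
python3 - <<'E'
from h import *
st(); w=snap('wrist','w10.png'); K=np.array(w['intrinsics'])
def pj(p):
    q=att(w).T@(np.array(p)-w['eye']); r=np.arctan2(np.hypot(*q[:2]),q[2]); return K[:2,2]+K[0,0]*r*q[:2]/np.hypot(*q[:2])
u,v=pj([.366,.308,.036]).astype(int); print(u,v); red(w,(u-90,u+90,max(0,v-90),v+90),True)
# rectify onto the plane z=.030: 0.25 mm/px, centre (366,308); image right=-y, up=+x
def rect(z,half=45,s=4):
    n=2*half*s; g=np.zeros((n,n,2),np.float32)
    for i in range(n):
        for j in range(n): g[i,j]=pj([(366+half-i/s)/1e3,(308+half-j/s)/1e3,z])
    return cv2.remap(w['image'],g[...,0],g[...,1],cv2.INTER_CUBIC)
im=rect(.030); cv2.imwrite('pics/r30.png',im[:,:,::-1]); cv2.imwrite('pics/r44.png',rect(.044)[:,:,::-1])
g=cv2.cvtColor(im,cv2.COLOR_RGB2GRAY)
C=cv2.HoughCircles(cv2.medianBlur(g,5),cv2.HOUGH_GRADIENT,1.5,40,param1=80,param2=30,minRadius=95,maxRadius=140)
if C is not None:
    for x,y,r in C[0][:4]: print('circle',366+45-y/4,308+45-x/4,'r mm',r/4)
E
```

```text
t 37.18 pos [0.3718 0.31   0.1277] rot [[-0.839, 0.545, -0.001], [0.545, 0.839, 0.003]] q [ 0.7   0.28 -0.22  1.06 -0.    1.27] w 0.0554 F [ 0.  -0.3 -0.1]
276 207
red [278.5 229.3] 23 z.03 [383.4 298.5] z.044 [379.2 301.4]
red [292.5 232.5] 12 z.03 [391.7 306.3] z.044 [387.  308.7]
circle 364.3125 311.9375 r mm 28.7375
circle 369.1875 302.9375 r mm 25.7
circle 376.3125 317.1875 r mm 29.7875
circle 363.1875 278.5625 r mm 26.8625
```

```bash
python3 - <<'E'
from h import *
im=cv2.imread('pics/r30.png'); g=cv2.cvtColor(im,cv2.COLOR_BGR2GRAY)
bh=cv2.morphologyEx(g,cv2.MORPH_BLACKHAT,cv2.getStructuringElement(cv2.MORPH_ELLIPSE,(17,17)))
m=(bh>35).astype(np.uint8); n,l,s,ce=cv2.connectedComponentsWithStats(m)
for i in range(1,n):
    if 8<s[i,4]<400:
        p=np.array([411-ce[i][1]/4,353-ce[i][0]/4])-[366.3,308]; r=np.hypot(*p)
        if 19<r<33: print(p.round(1)+[366.3,308],'r',r.round(1),'cw deg',(-np.degrees(np.arctan2(p[1],p[0]))).round(1),'n',s[i,4],s[i,2:4])
# bar: long straight edges on the z=.044 rectification
g=cv2.cvtColor(cv2.imread('pics/r44.png'),cv2.COLOR_BGR2GRAY)
L=cv2.HoughLinesP(cv2.Canny(g,50,120),1,np.pi/360,25,minLineLength=50,maxLineGap=8)
if L is not None:
    for a,b,c,d in L[:,0]:
        A=np.array([411-b/4,353-a/4]);B=np.array([411-d/4,353-c/4]); M=(A+B)/2
        if np.hypot(*(M-[366,308]))<25: print('line',A,B,'cw',round(-np.degrees(np.arctan2(*(B-A)[::-1]))%180,1))
E
```

```text
[392.8 306.3] r 26.6 cw deg 3.7 n 52 [ 7 11]
[390.  318.6] r 26.0 cw deg -24.0 n 123 [12 15]
[389.6 306.7] r 23.4 cw deg 3.1 n 47 [7 8]
[384.5 297.6] r 21.0 cw deg 29.7 n 362 [35 39]
[382.4 328.4] r 26.0 cw deg -51.7 n 120 [15 12]
[383.3 288.4] r 25.9 cw deg 49.0 n 15 [4 5]
[378.9 278.1] r 32.5 cw deg 67.2 n 355 [25 30]
[377.1 287.2] r 23.4 cw deg 62.4 n 124 [17 10]
[374.8 329.8] r 23.4 cw deg -68.7 n 9 [4 4]
[370.8 333.1] r 25.5 cw deg -79.7 n 188 [25 10]
[364.9 286.1] r 21.9 cw deg 93.6 n 238 [30 11]
[358.5 331.5] r 24.7 cw deg -108.3 n 97 [14 10]
[356.8 283. ] r 26.8 cw deg 110.8 n 17 [4 6]
[353.4 290.5] r 21.8 cw deg 126.3 n 120 [15 14]
[348.8 323.9] r 23.7 cw deg -137.7 n 93 [12 14]
[345.9 300.1] r 21.9 cw deg 158.9 n 111 [11 16]
[344.1 312.4] r 22.7 cw deg -168.9 n 184 [10 26]
line [351. 324.] [379.5  304.25] cw 34.7
line [359.75 311.75] [374.  302.5] cw 33.0
line [367.   335.75] [383.25 316.75] cw 49.5
line [357.   313.75] [373.75 302.75] cw 33.3
line [344.   328.25] [356.5 318.5] cw 38.0
line [366.75 312.75] [381.5  302.75] cw 34.1
line [351.25 324.  ] [366.75 313.25] cw 34.7
```

The rim marks form consistent opposite pairs. The dial centre comes out at (367.9, 309.4) mm, the red mark at 7.3° clockwise from +x and the bar at 34.2°. The target is 127.3°, a turn of 93° clockwise.

Call:
{"op": "carry_out", "data": {"plan": [{"dx":3,"dy":-3,"dz":20,"twist":1.2,"fingers":0.2},{"dx":3,"dy":-3,"dz":40,"twist":1.2,"fingers":0.2},{"dx":3,"dy":-3,"dz":60,"twist":1.2,"fingers":0.2},{"dx":3,"dy":-3,"dz":76,"twist":1.2,"fingers":0.2},{"dx":3,"dy":-3,"dz":80,"twist":1.2,"fingers":0.2}]}}

```text
clock: 37.65
eef_pos: [0.3655, 0.3074, 0.0445]
tool_rot: [0.294, 0.956, -0.001, -0.001]
ft_force: [-0.5, -1.1, -0.7]
grip_width: 0.0343
grasp_force: 0.0
```

Call:
{"op": "carry_out", "data": {"plan": [{"dx":0,"dy":0,"dz":0,"twist":0,"fingers":0.2},{"dx":0,"dy":0,"dz":3,"twist":0,"fingers":0.2},{"dx":0,"dy":0,"dz":7,"twist":0,"fingers":0.2},{"dx":0,"dy":0,"dz":11,"twist":0,"fingers":0.2},{"dx":0,"dy":0,"dz":13,"twist":0,"fingers":0.2}]}}

```text
clock: 38.07
eef_pos: [0.367, 0.3087, 0.0335]
tool_rot: [0.294, 0.956, 0.0, 0.0]
ft_force: [0.4, 0.2, 0.4]
grip_width: 0.0339
grasp_force: 0.0
```

Call:
{"op": "carry_out", "data": {"plan": [{"dx":0,"dy":0,"dz":0,"twist":0,"fingers":0.2},{"dx":0,"dy":0,"dz":0,"twist":0,"fingers":0.6},{"dx":0,"dy":0,"dz":0,"twist":0,"fingers":1},{"dx":0,"dy":0,"dz":0,"twist":0,"fingers":1},{"dx":0,"dy":0,"dz":0,"twist":0,"fingers":1}]}}

```text
clock: 38.48
eef_pos: [0.3679, 0.3102, 0.0339]
tool_rot: [0.294, 0.956, 0.002, 0.001]
ft_force: [2.2, 5.3, -2.3]
grip_width: 0.0052
grasp_force: 60.3
```

```bash
python3 - <<'E'
from h import *
o=st(); Rm=R.from_quat(o['tool_rot']).as_matrix(); print('tool y yaw',np.degrees(np.arctan2(Rm[1,1],Rm[0,1])))
E
```

```text
t 38.48 pos [0.3679 0.3102 0.0339] rot [[-0.827, 0.562, 0.0], [0.562, 0.827, 0.004]] q [ 0.7   0.39 -0.36  0.82  0.    1.3 ] w 0.0052 F [ 2.2  5.3 -2.3]
tool y yaw 55.83503231901104
```

Call:
{"op": "carry_out", "data": {"plan": [{"dx":0,"dy":0,"dz":0,"twist":6,"fingers":1},{"dx":0,"dy":0,"dz":0,"twist":12,"fingers":1},{"dx":0,"dy":0,"dz":0,"twist":18,"fingers":1},{"dx":0,"dy":0,"dz":0,"twist":24,"fingers":1},{"dx":0,"dy":0,"dz":0,"twist":30,"fingers":1}]}}

```text
clock: 38.9
eef_pos: [0.3681, 0.3104, 0.0339]
tool_rot: [0.533, 0.846, 0.002, 0.0]
ft_force: [2.9, 5.1, -2.9]
grip_width: 0.0049
grasp_force: 60.2
```

Call:
{"op": "carry_out", "data": {"plan": [{"dx":0,"dy":0,"dz":0,"twist":6,"fingers":1},{"dx":0,"dy":0,"dz":0,"twist":12,"fingers":1},{"dx":0,"dy":0,"dz":0,"twist":18,"fingers":1},{"dx":0,"dy":0,"dz":0,"twist":24,"fingers":1},{"dx":0,"dy":0,"dz":0,"twist":30,"fingers":1}]}}

```text
clock: 39.32
eef_pos: [0.3684, 0.3105, 0.0339]
tool_rot: [0.734, 0.679, 0.002, -0.0]
ft_force: [4.2, 6.2, -2.9]
grip_width: 0.005
grasp_force: 60.1
```

Call:
{"op": "carry_out", "data": {"plan": [{"dx":0,"dy":0,"dz":0,"twist":7,"fingers":1},{"dx":0,"dy":0,"dz":0,"twist":14,"fingers":1},{"dx":0,"dy":0,"dz":0,"twist":21,"fingers":1},{"dx":0,"dy":0,"dz":0,"twist":28,"fingers":1},{"dx":0,"dy":0,"dz":0,"twist":33.1,"fingers":1}]}}

```text
clock: 39.73
eef_pos: [0.3687, 0.3104, 0.034]
tool_rot: [0.897, 0.442, 0.003, -0.001]
ft_force: [3.4, 5.8, -4.1]
grip_width: 0.0049
grasp_force: 60.1
```

Call:
{"op": "carry_out", "data": {"plan": [{"dx":0,"dy":0,"dz":0,"twist":0,"fingers":1},{"dx":0,"dy":0,"dz":0,"twist":0,"fingers":1},{"dx":0,"dy":0,"dz":0,"twist":0,"fingers":1},{"dx":0,"dy":0,"dz":0,"twist":0,"fingers":0.2},{"dx":0,"dy":0,"dz":0,"twist":0,"fingers":0.2}]}}

```text
clock: 40.15
eef_pos: [0.3662, 0.3078, 0.0332]
tool_rot: [0.896, 0.444, -0.001, 0.0]
ft_force: [-0.4, -0.4, 0.2]
grip_width: 0.0287
grasp_force: 0.0
```

```bash
python3 - <<'E'
from h import *
o=st(); Rm=R.from_quat(o['tool_rot']).as_matrix(); print('tool y yaw',np.degrees(np.arctan2(Rm[1,1],Rm[0,1])),'want -37.3')
E
```

```text
t 40.15 pos [0.3662 0.3078 0.0332] rot [[0.606, 0.796, -0.002], [0.796, -0.606, 0.0]] q [ 0.7   0.39 -0.36  0.83 -0.    2.92] w 0.0287 F [-0.4 -0.4  0.2]
tool y yaw -37.28770247920708 want -37.3
```

Call:
{"op": "carry_out", "data": {"plan": [{"dx":0,"dy":0,"dz":0,"twist":0,"fingers":-0.1},{"dx":0,"dy":0,"dz":-15,"twist":0,"fingers":-0.1},{"dx":0,"dy":0,"dz":-45,"twist":0,"fingers":-0.1},{"dx":0,"dy":0,"dz":-80,"twist":0,"fingers":-0.3},{"dx":0,"dy":0,"dz":-94,"twist":0,"fingers":-0.3}]}}

```text
clock: 40.57
eef_pos: [0.3677, 0.3092, 0.131]
tool_rot: [0.896, 0.444, 0.002, -0.0]
ft_force: [0.9, 1.1, -0.3]
grip_width: 0.0556
grasp_force: 0.0
```

Call:
{"op": "carry_out", "data": {"plan": [{"dx":0,"dy":0,"dz":0,"twist":0,"fingers":-0.3},{"dx":0,"dy":0,"dz":0,"twist":0,"fingers":-0.3},{"dx":0,"dy":0,"dz":0,"twist":0,"fingers":-0.3},{"dx":0,"dy":0,"dz":0,"twist":0,"fingers":-0.3},{"dx":0,"dy":0,"dz":0,"twist":0,"fingers":-0.3}]}}

```text
clock: 40.98
eef_pos: [0.3657, 0.3076, 0.1258]
tool_rot: [0.896, 0.444, -0.002, 0.0]
ft_force: [-0.2, 0.4, 0.7]
grip_width: 0.0556
grasp_force: 0.0
```

```bash
python3 - <<'E'
from h import *
st(); w=snap('wrist','w11.png'); K=np.array(w['intrinsics'])
def pj(p):
    q=att(w).T@(np.array(p)-w['eye']); r=np.arctan2(np.hypot(*q[:2]),q[2]); return K[:2,2]+K[0,0]*r*q[:2]/np.hypot(*q[:2])
u,v=pj([.368,.309,.036]).astype(int); red(w,(u-90,u+90,max(0,v-90),v+90),True)
n=360; g=np.array([[pj([(411-i/4)/1e3,(353-j/4)/1e3,.044]) for j in range(n)] for i in range(n)],np.float32)
L=cv2.HoughLinesP(cv2.Canny(cv2.cvtColor(cv2.remap(w['image'],g[...,0],g[...,1],cv2.INTER_CUBIC),cv2.COLOR_RGB2GRAY),50,120),1,np.pi/360,25,minLineLength=45,maxLineGap=8)
for a,b,c,d in L[:,0]:
    A=np.array([411-b/4,353-a/4]);B=np.array([411-d/4,353-c/4])
    if np.hypot(*((A+B)/2-[368,309]))<18: print('line cw',round(-np.degrees(np.arctan2(*(B-A)[::-1]))%180,1))
c=snap('top'); hsv=cv2.cvtColor(c['image'],cv2.COLOR_RGB2HSV)
m=((hsv[...,2]<110)&(hsv[...,1]>110)).astype(np.uint8); q=np.zeros_like(m); q[150:205,132:160]=m[150:205,132:160]
n,l,s,ce=cv2.connectedComponentsWithStats(q); print('grip',[(x.round(1).tolist(),int(k[4])) for x,k in zip(ce[1:],s[1:]) if k[4]>60])
sc=cv2.cvtColor(snap('scene')['image'],cv2.COLOR_RGB2GRAY); print(sc[144:160,233].tolist(),sc[144:160,236].tolist())
E
```

```text
t 40.98 pos [0.3657 0.3076 0.1258] rot [[0.606, 0.796, -0.003], [0.796, -0.606, -0.001]] q [ 0.7   0.28 -0.24  1.06 -0.    2.92] w 0.0556 F [-0.2  0.4  0.7]
red [310.  190.7] 12 z.03 [393.5 306.6] z.044 [394.5 309.9]
red [282.5 229.3] 23 z.03 [358.2 294.5] z.044 [361.3 298.6]
line cw 127.5
line cw 127.6
grip [([145.8, 167.1], 152)]
[81, 79, 79, 79, 80, 83, 89, 86, 76, 106, 174, 166, 111, 61, 66, 67] [79, 77, 81, 84, 90, 92, 84, 78, 70, 104, 178, 167, 136, 97, 107, 89]
```

The dial is at 127.5° against a target of 127.3°. The lever is at rest, the plate has stayed down, and the hand is clear. I'm handing the job in.

```bash
python3 -c "
from h import *
print(job_done())"
```

```text
the job is handed in; nothing more can be done
None
```

I handed the job in after about 41 s of robot time; no verdict came back, but my last checks had all three bars in their cells with the tray home, the plate down on the bars, the lever at rest, the timer at 20 minutes, and the brush and scraper not touched.

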